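Kit the parallel keys by length and set the torque driver

TASK

Get the bench ready for fitting the shaft couplings: sort all the loose steel keys by length into the three row trays, each lying flat and square across the row that just takes its length, none stacked, and set the clicking sleeve of the torque driver to 7 for the clamp screws. Leave the mallet, drill, coupling hub and tape where they are.

Things in the scene. Friction and masses are not known exactly. Their poses are not given: they have to be found in the camera images.
- short1: A short parallel key: plain steel bar 36 mm long with rounded ends, 14 mm wide, 9 mm high, lying on a mat. Origin at its centre, x along its length, z through the 9 mm height. It may be absent. All keys look alike but for their length: 36, 50 or 63 mm.
- short2: A short parallel key: plain steel bar 36 mm long with rounded ends, 14 mm wide, 9 mm high, lying on a mat. Origin at its centre, x along its length, z through the 9 mm height. It may be absent. All keys look alike but for their length: 36, 50 or 63 mm.
- short3: A short parallel key: plain steel bar 36 mm long with rounded ends, 14 mm wide, 9 mm high, lying on a mat. Origin at its centre, x along its length, z through the 9 mm height. It may be absent. All keys look alike but for their length: 36, 50 or 63 mm.
- mid1: A middle parallel key: plain steel bar 50 mm long with rounded ends, 14 mm wide, 9 mm high, lying on a mat. Origin at its centre, x along its length, z through the 9 mm height. It may be absent. All keys look alike but for their length: 36, 50 or 63 mm.
- mid2: A middle parallel key: plain steel bar 50 mm long with rounded ends, 14 mm wide, 9 mm high, lying on a mat. Origin at its centre, x along its length, z through the 9 mm height. It may be absent. All keys look alike but for their length: 36, 50 or 63 mm.
- mid3: A middle parallel key: plain steel bar 50 mm long with rounded ends, 14 mm wide, 9 mm high, lying on a mat. Origin at its centre, x along its length, z through the 9 mm height. It may be absent. All keys look alike but for their length: 36, 50 or 63 mm.
- long1: A long parallel key: plain steel bar 63 mm long with rounded ends, 14 mm wide, 9 mm high, lying on a mat. Origin at its centre, x along its length, z through the 9 mm height. It may be absent. All keys look alike but for their length: 36, 50 or 63 mm.
- long2: A long parallel key: plain steel bar 63 mm long with rounded ends, 14 mm wide, 9 mm high, lying on a mat. Origin at its centre, x along its length, z through the 9 mm height. It may be absent. All keys look alike but for their length: 36, 50 or 63 mm.
- long3: A long parallel key: plain steel bar 63 mm long with rounded ends, 14 mm wide, 9 mm high, lying on a mat. Origin at its centre, x along its length, z through the 9 mm height. It may be absent. All keys look alike but for their length: 36, 50 or 63 mm.
- tray_short_in (a point): Centre of the inner floor of the row for short keys: a fixed open grey plastic tray, inside 44 mm wide (along y) and 156 mm long (along x, the row), walls 5 mm thick standing 7 mm above the floor. z up. The 36 mm keys lie across it (key length along y), 4 mm free at each end; three fit one after another along x, e.g. 46 mm apart.
- tray_mid_in (a point): Centre of the inner floor of the row for middle keys: a fixed open grey plastic tray, inside 58 mm wide (along y) and 156 mm long (along x, the row), walls 5 mm thick standing 7 mm above the floor. z up. The 50 mm keys lie across it (key length along y), 4 mm free at each end; three fit one after another along x, e.g. 46 mm apart.
- tray_long_in (a point): Centre of the inner floor of the row for long keys: a fixed open grey plastic tray, inside 71 mm wide (along y) and 156 mm long (along x, the row), walls 5 mm thick standing 7 mm above the floor. z up. The 63 mm keys lie across it (key length along y), 4 mm free at each end; three fit one after another along x, e.g. 46 mm apart.
- board: Fixed plywood board, 186 x 276 mm, 6 mm thick, carrying the three row trays side by side, 88 mm apart in any order; tray floors lie 11 mm above the bench. Origin at the centre of its underside, x along the rows. Board and mat lie on either side of the robot's midline, whichever way round.
- mat: Fixed black rubber mat, 250 x 260 mm, 3 mm thick, on which the keys lie; origin at the centre of its underside.
- driver: Preset torque screwdriver, clamped upright, blade down, in a fixed bench stand (80 mm square foot); black handle 35 mm thick, above it a fixed aluminium scale disc, 60 mm across, its top 144 mm above the bench, and on that the setting sleeve. Origin on the axis at bench height; x points away from the side of the disc without ticks.
- sleeve (a joint): Turn of the setting sleeve, rad, growing clockwise seen from above: 0 at 1 and 0.5236 more for every number (value = 1 + joint/0.5236), stops at 1 and 10. It clicks into a detent at every number, and takes at most about 0.08 N m to turn; let go within a third of a division, it settles into that number by itself.
- sleeve_grip (a point): Point on the sleeve's upright axis, 18 mm above the scale disc: the knurled steel sleeve, 33 mm across, runs from the disc (144 mm) to its black end face at 174 mm.
- pointer (a point): Tip of the sleeve's white pointer, 21.5 mm from the axis, just above the disc; a white line on the end face runs the same way. It points to the set number: ten black ticks on the disc, 30 degrees apart, clockwise from above from 1 to 10; 1, 5 and 10 are longer and thicker. From the driver's own x, 1 lies 135 degrees counterclockwise, 10 as far clockwise, 7 at 45 degrees clockwise.
- mallet: Bystander: mallet, steel head with yellow faces 114 mm long, wooden handle 250 mm, lying beyond the work. Origin under the head.
- drill: Bystander: blue and black cordless drill standing on its battery, 210 mm high. Origin at the centre of its foot.
- hub: Bystander: black stepped coupling hub, 68 mm across, 60 mm high. Origin at the centre of its foot.
- tape: Bystander: roll of white tape, 90 mm across, 30 mm high, lying flat. Origin at the centre of its underside.
There are look-alikes about, which are no part of the job. There is more than one size of the driver; the job needs the larger.

How it is judged:
By the outcome, as a careful person would: the job done as asked, in the order asked, and still so for the second after the job is handed in, with the robot touching nothing.
Of short1, short2, short3, mid1, mid2, mid3, long1, long2, long3 only 6 to 8 are there at a start; the rules pass over those that are not, and their reading is None.
At some moment in a run one of short1, short2, short3, mid1, mid2, mid3, long1, long2, long3 may be knocked a few centimetres aside while the robot is not near it.
Once in a run the grip may slacken for a moment while it holds something.
It also fails if it takes over 210 s, if anything falls off the work surface, if the arm or the gripper's body presses on something with over 40 N, if the wrist force passes 120 N, or if a joint passes its speed limit or range.

ROBOT

A 6-joint arm with a two-finger parallel gripper is mounted at the origin on the work surface. World frame = base frame: x ahead of the robot, y to its left, z up, the work surface at z = 0. Lengths are in m, angles in rad, forces in N, time in s.
With the tool pointing down it reaches from about 0.25 to 0.725 m from the base axis. Payload 4 kg.
Tool frame: the origin (TCP) lies on the centre line of the jaws, within the pads' length; the fingertips stand 22 mm ahead of it and the grasp point (between the pads) lies 3 mm ahead of it (bot.tip_reach is the distance from the TCP to the fingertips, in m); z points along the fingers, y is the line along which they close (so a half turn about z gives the same grasp; the last joint's range is limited). The gripper opens to 85 mm and grips with 20 to 120 N. Pads are 22 mm wide; open, the fingers measure 114 mm over their backs; the gripper's body (76 mm by 85 mm) begins 54 mm behind the grasp point. The pads swing forward as they close: fully open they stand 13 mm farther back than shut.
Start: joints at [-1.12, 0.241, 0.005, 1.335, 0, 1.571], TCP at [0.218, -0.45, 0.253] pointing down, gripper open.
Joint ranges: [-2.72, 2.72], [-1.05, 1.87], [-1.09, 1.28], [-1.99, 2.15], [-1.42, 1.44], [-3.14, 3.14]. Speed limits (rad/s): [2.79, 2.79, 3.14, 3.14, 3.14, 3.14].

INTERFACE

Orientations are given as a unit quaternion [x, y, z, w].
In Python, from workcell import bot gives the robot as it stands. The module is installed in compiled form; this text tells all that it offers.
- The arm moves only by the tool apply_moves, never from a script. Its argument "commands" is a list of rows, each a list of 4 numbers: the shift along the tool's x, y, z scaled (see below), then the turn about the tool's z scaled (see below). In form: [[tx, ty, tz, roll], ...]. A call has exactly 5 rows; each row shifts and turns the commanded pose from where the row before left it, along the tool's axes as they then stand; what a row does not reach is not made up. The controller multiplies each number of a shift by 20 mm and each number of a turn by 60 degrees. A row lasts 1/12 s, in which the tool goes at most 41.7 mm and 7.16 degrees, less where a joint would pass 70% of its speed; a pose out of reach is approached as far as the arm can. A call with a number of a shift or a turn outside -1 to 1 is refused whole. A call with a gripper value outside its range is refused whole. "claw" is the closure, from 0 (fully open) to 1 (shut), set as the call begins (left out, the last holds). The fingers move at their own pace and stop on an object; the grip force is fixed at half the most. Time passes only in rows, so rows that do not move let the fingers close, or fill a call up. It gives the time, the measured TCP pose, the force, the opening and the grip force at its end, in the units of the state.
- bot.get_obs(): the state, without advancing time (a new reading comes with each control period).
- bot.camera(name): name is "scene" or "top" or "wrist"; returns a dict with "image" (480x640x3 uint8, blue, green, red), "camera_matrix" (3x3 intrinsics, pixels), "k1" (the pictures are not rectified: a ray, as slopes to the right and down, at radius r is drawn at 1 + k1 r^2 times it, then the intrinsics apply), "R" (3x3) and "t" (3): a world point X has camera coordinates R X + t. Camera axes: x right, y down, z forward; pixel columns grow to the right and rows downward; lengths in m; the calibration is good to about 2 mm. A picture is of the moment at which its call begins. There is no depth.
- bot.job_done(): hands the job in; it is judged then, once.
The state is a dict: "clock": time; "joint_pos": joint angles; "joint_vel": joint speeds; "tau": joint torques, N m; "eef_pos": TCP position; "tool_rot": TCP orientation; "ft_force": force on the tool from outside, world axes, zero at the start; "ft_torque": the same for the moment, N m; "grip_width": finger opening in m; "grasp_force": force on a finger pad.
Only numpy, scipy, OpenCV 4.12 (cv2) and the standard library are available. Lean on these libraries where they do the work, as an engineer would, in place of code of your own. Each camera call takes 0.05 s, during which the arm holds its last target. There are 200 camera calls.

## Working session

There is one attempt and no reset: what is moved stays moved. The work goes in short steps, Python scripts to look and compute and a tool call to move; the robot and the scene stay as the last step left them, time stands still between calls to the robot, and variables do not carry over. Pictures are saved under pics/ and viewed, at most 14 in all, crops included, and the job is handed in when it is done.

Besides the shell and the picture viewer there is one more tool, called after "Request:" as name(argument=value, ...) on one line, values as JSON. apply_moves: Moves the arm, as the interface text tells. Shifts and turns lie within -1 to 1; 1 stands for 20 mm of shift or 60 degrees of turn. Its arguments: {"type":"object","properties":{"commands":{"type":"array","items":{"type":"array","items":{"type":"number","minimum":-1,"maximum":1}}},"claw":{"type":"number"}},"required":["commands"]}

```bash
mkdir -p pics
cat > h.py <<'E'
import numpy as np,cv2
from workcell import bot
def cam(n,save=None):
    c=bot.camera(n)
    if save: cv2.imwrite('pics/'+save,c['image'])
    return c
def ray(c,px):
    K=c['camera_matrix'];d=np.array([c['k1'],0,0,0,0.])
    u=cv2.undistortPoints(np.array(px,float).reshape(-1,1,2),K,d).reshape(-1,2)
    R=np.array(c['R']);t=np.array(c['t'])
    return -R.T@t,np.c_[u,np.ones(len(u))]@R
def onz(c,px,z):
    o,d=ray(c,px);return o+d*((z-o[2])/d[:,2])[:,None]
def proj(c,X):
    X=np.atleast_2d(X).astype(float);r,_=cv2.Rodrigues(np.array(c['R']))
    return cv2.projectPoints(X,r,np.array(c['t'],float),c['camera_matrix'],np.array([c['k1'],0,0,0,0.]))[0].reshape(-1,2)
E
python3 - <<'E'
from h import *
a=cam('scene','s0.png');b=cam('top','t0.png')
for c in(a,b):print(-np.array(c['R']).T@c['t'],c['k1'])
print(bot.get_obs(),bot.tip_reach)
E
```

```text
[ 1.50082259 -0.57418393  1.07966873] -0.007314515312082532
[ 0.33550787 -0.01130375  1.41479463] -0.02093951384098236
{'clock': 0.1, 'joint_pos': array([-1.11998220e+00,  2.41355593e-01,  3.87429574e-03,  1.33516430e+00,
        6.10855011e-06,  1.57080393e+00]), 'joint_vel': array([-0.0009213 , -0.00237069,  0.00426744,  0.00019247, -0.0002943 ,
       -0.00036712]), 'tau': array([ 1.16502975e-03, -3.73138154e+01,  2.53010470e+01,  1.08311398e-02,
       -3.51385575e-05,  1.02802716e-06]), 'eef_pos': array([ 0.21763151, -0.4495926 ,  0.2524988 ]), 'tool_rot': array([ 9.74703642e-01,  2.23499341e-01, -2.03685454e-04, -9.01927450e-04]), 'ft_force': array([-1.00374799,  0.62349965, -0.40775504]), 'ft_torque': array([ 0.0431922 , -0.00763526, -0.02604431]), 'grasp_force': 0.0, 'grip_width': 0.08535996116162355} 0.022
```

View pics/t0.png

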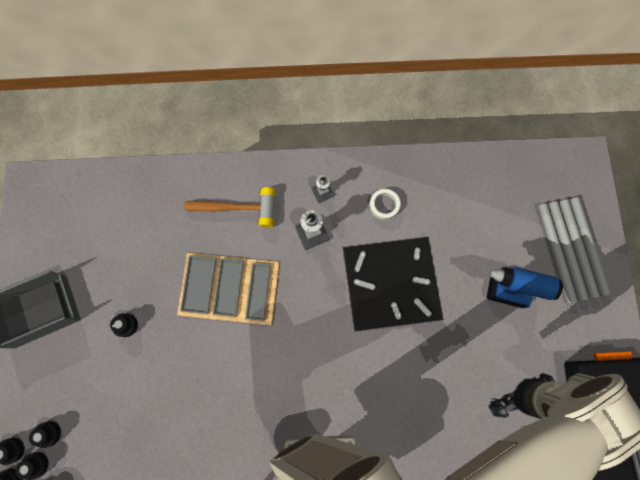

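View pics/s0.png

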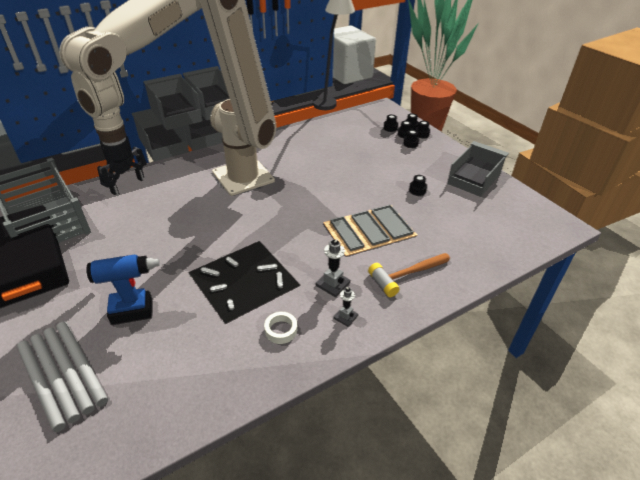

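Run:
```python
from h import *
c=cam('top');im=c['image'];g=cv2.cvtColor(im,cv2.COLOR_BGR2GRAY)
mat=onz(c,[[343,247],[429,237],[442,320],[356,330]],.003);print('mat',mat.mean(0).round(3))
m=np.zeros_like(g);cv2.fillPoly(m,[np.array([[348,251],[426,241],[437,317],[359,326]])],255)
b=((g>100)&(m>0)).astype(np.uint8)
for k in cv2.findContours(b,0,2)[0]:
    r=cv2.minAreaRect(k)
    if cv2.contourArea(k)<15: continue
    P=onz(c,cv2.boxPoints(r),.012);e=P[1]-P[0];f=P[2]-P[1];l=e if np.linalg.norm(e)>np.linalg.norm(f) else f
    print('key',r[0],P.mean(0).round(3),np.linalg.norm(l).round(4),np.degrees(np.arctan2(l[1],l[0])).round(1))
B=onz(c,[[188,253],[280,260],[272,325],[178,317]],.006);print('board',B.round(3),B.mean(0))
print('drv',onz(c,[[310.5,219]],.17))
big=cv2.resize(im[180:340,170:450],None,fx=2.85,fy=2.85,interpolation=cv2.INTER_CUBIC);cv2.imwrite('pics/t1.png',big)
s=cam('scene')['image'];cv2.imwrite('pics/s1.png',cv2.resize(s[225:325,300:400],None,fx=6,fy=6,interpolation=cv2.INTER_CUBIC))
```

```text
mat [ 0.516 -0.236  0.003]
key (395.76806640625, 310.10308837890625) [ 0.435 -0.237  0.012] 0.0483 -160.3
key (422.2500305175781, 306.75) [ 0.441 -0.315  0.012] 0.0598 -138.9
key (363.85943603515625, 283.95672607421875) [ 0.515 -0.151  0.012] 0.0615 -110.0
key (421.0384826660156, 280.30767822265625) [ 0.518 -0.318  0.012] 0.0484 -104.2
key (359.6499938964844, 261.04998779296875) [ 0.583 -0.143  0.012] 0.0636 -21.7
key (416.5, 253.5) [ 0.598 -0.312  0.012] 0.0332 174.8
board [[0.632 0.365 0.006]
 [0.598 0.092 0.006]
 [0.409 0.121 0.006]
 [0.444 0.392 0.006]] [0.52106665 0.24231356 0.006     ]
drv [[ 0.67483282 -0.0044638   0.17      ]]
```

View pics/t1.png

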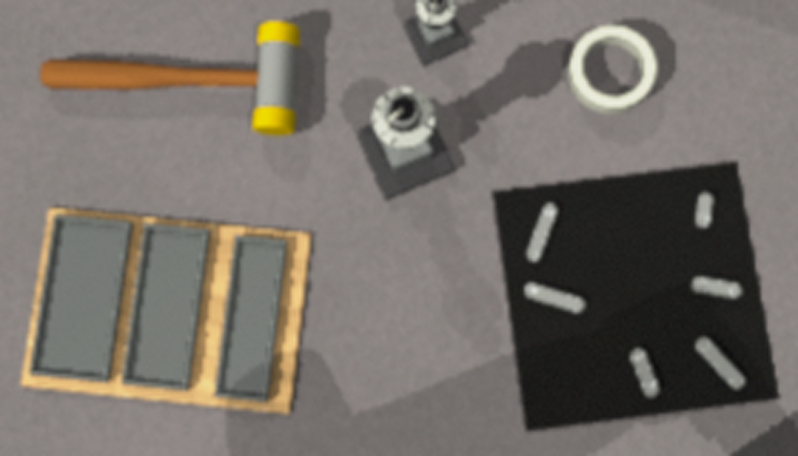

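Request:
apply_moves(commands=[[0, 0, -0.3, 0.086], [0, 0, -0.3, 0.086], [0, 0, -0.3, 0.086], [0, 0, -0.3, 0.086], [0, 0, -0.3, 0.086]], claw=0.5)

```text
clock: 0.62
eef_pos: [0.2178, -0.4499, 0.2833]
tool_rot: [1.0, -0.002, -0.0, -0.0]
ft_force: [0.5, 0.7, 0.2]
grip_width: 0.0427
grasp_force: 0.0
```

Request:
apply_moves(commands=[[0.97, -0.7, 0, 0], [0.97, -0.7, 0, 0], [0.97, -0.7, 0, 0], [0.97, -0.7, 0, 0], [0.97, -0.7, 0, 0]])

```text
clock: 1.03
eef_pos: [0.3154, -0.3792, 0.2831]
tool_rot: [1.0, 0.0, -0.0, -0.0]
ft_force: [0.0, -0.5, -1.1]
grip_width: 0.0426
grasp_force: 0.0
```

Request:
apply_moves(commands=[[0.97, -0.7, 0, 0], [0.97, -0.7, 0, 0], [0.97, -0.7, 0, 0], [0.97, -0.7, 0, 0], [0.97, -0.7, 0, 0]])

```text
clock: 1.45
eef_pos: [0.4125, -0.309, 0.2831]
tool_rot: [1.0, 0.0, -0.0, -0.0]
ft_force: [-0.3, 0.0, -0.5]
grip_width: 0.0424
grasp_force: 0.0
```

Request:
apply_moves(commands=[[0.97, -0.7, 0, 0], [0.97, -0.7, 0, 0], [0.97, -0.7, 0, 0], [0.97, -0.7, 0, 0], [0.97, -0.7, 0, 0]])

```text
clock: 1.87
eef_pos: [0.5095, -0.239, 0.283]
tool_rot: [1.0, 0.0, -0.0, -0.0]
ft_force: [-0.1, 0.9, -0.1]
grip_width: 0.0424
grasp_force: 0.0
```

```bash
cat >> h.py <<'E'
def keys(c,z=.012,verb=True):
    im=c['image'];g=cv2.cvtColor(im,cv2.COLOR_BGR2GRAY)
    hsv=cv2.cvtColor(im,cv2.COLOR_BGR2HSV)
    b=((g>85)&(hsv[...,1]<70)).astype(np.uint8)
    b=cv2.morphologyEx(b,cv2.MORPH_OPEN,np.ones((3,3)))
    out=[]
    for k in cv2.findContours(b,0,1)[0]:
        if cv2.contourArea(k)<150: continue
        P=onz(c,k.reshape(-1,2),z)[:,:2].astype(np.float32)*1000
        (cx,cy),(w,h),a=cv2.minAreaRect(P)
        if w<h: w,h,a=h,w,a+90
        if not(25<w<80 and 6<h<25): continue
        out.append((cx,cy,w,h,(a+90)%180-90))
        if verb:
            u=k.reshape(-1,2).mean(0)
            print('key c(%.0f %.0f) L%.1f W%.1f yaw%.1f px(%d,%d)'%(*out[-1],*u))
    return out
E
python3 - <<'E'
from h import *
c=cam('wrist','w0.png');print(-np.array(c['R']).T@c['t'],c['camera_matrix'][0,0],bot.get_obs()['eef_pos'])
keys(c)
E
```

```text
[ 0.58534494 -0.2392617   0.40439965] 387.57393955438374 [ 0.51278789 -0.23646441  0.28255253]
key c(436 -236) L54.2 W16.8 yaw17.6 px(317,265)
key c(443 -313) L68.1 W16.4 yaw39.0 px(388,259)
key c(519 -316) L53.7 W17.1 yaw77.1 px(396,189)
key c(517 -149) L66.2 W17.9 yaw69.4 px(232,191)
key c(585 -141) L64.8 W18.1 yaw-23.5 px(219,121)
key c(600 -311) L37.4 W18.0 yaw-12.1 px(395,105)
```

View pics/w0.png

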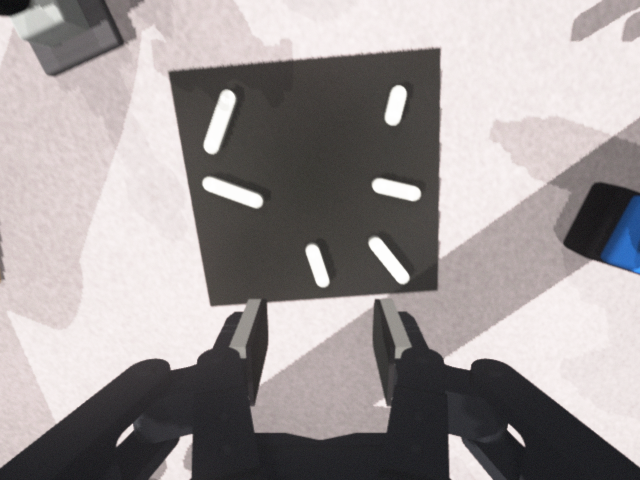

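```bash
cat >> h.py <<'E'
def plan(x,y,z,psi):
    o=bot.get_obs();q=o['tool_rot'];p=o['eef_pos']
    cur=np.degrees(2*np.arctan2(q[1],q[0]));turn=(psi-cur+180)%360-180
    f=np.radians(psi);d=np.array([x,y,z])-p
    t=np.array([d[0]*np.cos(f)+d[1]*np.sin(f),d[0]*np.sin(f)-d[1]*np.cos(f),-d[2]])/.02
    print('pos',p.round(4),'psi %.1f roll total %.3f; after turn shift units'%(cur,-turn/60),t.round(2),'grip',o['grip_width'].round(4),'tilt',q[2:].round(4),'clock',o['clock'].round(1))
E
python3 -c "
from h import *
plan(.436,-.2365,.10,17.6)"
```

```text
Traceback (most recent call last):
  File "h.py", line 39, in plan
    print('pos',p.round(4),'psi %.1f roll total %.3f; after turn shift units'%(cur,-turn/60),t.round(2),'grip',o['grip_width'].round(4),'tilt',q[2:].round(4),'clock',o['clock'].round(1))
                                                                                                               ^^^^^^^^^^^^^^^^^^^^^
AttributeError: 'float' object has no attribute 'round'
```

```bash
sed -i "s/o\['grip_width'\].round(4)/round(o['grip_width'],4)/;s/o\['clock'\].round(1)/round(o['clock'],1)/" h.py
python3 -c "
from h import *
plan(.436,-.2365,.10,17.6)"
```

```text
pos [ 0.5128 -0.2365  0.2826] psi 0.3 roll total -0.289; after turn shift units [-3.66 -1.16  9.13] grip 0.0427 tilt [ 0.0011 -0.0012] clock 1.9
```

Request:
apply_moves(commands=[[0, 0, 0.9, -0.058], [0, 0, 0.9, -0.058], [0, 0, 0.9, -0.058], [0, 0, 0.9, -0.058], [0, 0, 0.9, -0.058]])

```text
clock: 2.33
eef_pos: [0.5085, -0.2398, 0.1922]
tool_rot: [0.988, 0.153, -0.0, -0.0]
ft_force: [0.7, 0.2, 0.4]
grip_width: 0.0426
grasp_force: 0.0
```

Request:
apply_moves(commands=[[-0.92, -0.29, 0.9, 0], [-0.92, -0.29, 0.9, 0], [-0.91, -0.29, 0.9, 0], [-0.91, -0.29, 0.9, 0], [0, 0, 0, 0]])

```text
clock: 2.75
eef_pos: [0.425, -0.2373, 0.1169]
tool_rot: [0.989, 0.151, -0.005, -0.004]
ft_force: [-2.4, 0.4, 0.2]
grip_width: 0.0426
grasp_force: 0.0
```

```bash
python3 -c "
from h import *
c=cam('wrist','w1.png');keys(c);plan(.436,-.2365,.027,17.6)"
```

```text
key c(388 -301) L47.2 W13.8 yaw33.6 px(395,325)
key c(442 -313) L66.6 W16.5 yaw39.0 px(446,257)
key c(435 -237) L51.9 W15.0 yaw17.1 px(326,231)
key c(518 -317) L52.8 W16.2 yaw77.2 px(504,138)
key c(515 -151) L64.4 W14.9 yaw69.5 px(215,47)
pos [ 0.4282 -0.2384  0.119 ] psi 17.3 roll total -0.004; after turn shift units [0.4  0.03 4.6 ] grip 0.0428 tilt [-0.0028 -0.0022] clock 2.8
```

View pics/w1.png

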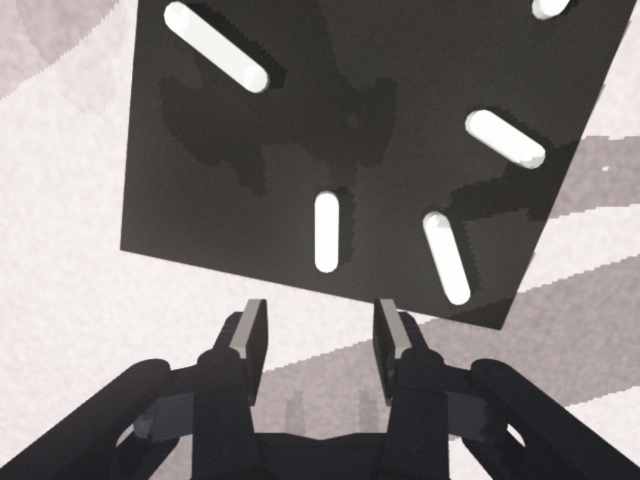

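Request:
apply_moves(commands=[[0.3, 0, 0.8, 0], [0, 0, 0.8, 0], [0, 0, 0.8, 0], [0, 0, 0, 0], [0, 0, 0, 0]])

```text
clock: 3.22
eef_pos: [0.4384, -0.238, 0.0735]
tool_rot: [0.988, 0.152, -0.0, -0.0]
ft_force: [0.0, 0.1, 0.4]
grip_width: 0.0426
grasp_force: 0.0
```

```bash
python3 -c "
from h import *
plan(.4355,-.2365,.027,17.4);c=cam('wrist');keys(c);plan(.4355,-.2365,.027,17.4)"
```

```text
pos [ 0.4384 -0.238   0.0735] psi 17.4 roll total 0.001; after turn shift units [-0.12 -0.11  2.33] grip 0.0426 tilt [-0.     -0.0001] clock 3.2
key c(347 -355) L45.9 W20.9 yaw53.3 px(463,461)
key c(297 -194) L46.3 W21.0 yaw-17.8 px(176,461)
key c(423 -285) L37.8 W10.0 yaw33.5 px(395,327)
key c(399 -208) L37.4 W10.0 yaw1.5 px(245,327)
key c(442 -313) L66.5 W15.9 yaw39.1 px(457,308)
key c(436 -237) L52.4 W15.1 yaw17.5 px(316,279)
key c(518 -316) L53.4 W15.5 yaw77.3 px(528,172)
key c(515 -151) L64.3 W14.9 yaw69.6 px(180,63)
pos [ 0.4389 -0.2383  0.0742] psi 17.4 roll total 0.001; after turn shift units [-0.13 -0.14  2.36] grip 0.0429 tilt [0.0006 0.0004] clock 3.3
```

Request:
apply_moves(commands=[[-0.13, -0.1, 0.8, 0], [0, 0, 0.8, 0], [0, 0, 0.73, 0], [0, 0, 0, 0], [0, 0, 0, 0]])

```text
clock: 3.68
eef_pos: [0.4352, -0.237, 0.0275]
tool_rot: [0.988, 0.152, 0.0, 0.0]
ft_force: [-0.3, 0.6, -0.5]
grip_width: 0.0421
grasp_force: 0.0
```

Request:
apply_moves(commands=[[0, 0, 0, 0], [0, 0, 0, 0], [0, 0, 0, 0], [0, 0, 0, 0], [0, 0, 0, 0]], claw=1)

```text
clock: 4.1
eef_pos: [0.4358, -0.2374, 0.0284]
tool_rot: [0.988, 0.152, 0.001, 0.001]
ft_force: [-0.5, -0.3, 6.4]
grip_width: 0.0117
grasp_force: 59.0
```

Request:
apply_moves(commands=[[0, 0, 0, 0], [0, 0, -0.5, 0], [0, 0, -1, 0], [0, 0, -1, 0], [0, 0, -1, 0]])

```text
clock: 4.52
eef_pos: [0.4343, -0.2366, 0.0981]
tool_rot: [0.988, 0.151, -0.0, -0.0]
ft_force: [-0.0, -0.0, -0.1]
grip_width: 0.0118
grasp_force: 58.7
```

```bash
python3 -c "
from h import *
cam('wrist','w2.png');plan(.4355,-.2365,.12,81.5);plan(.517,.10,.14,81.5)"
```

```text
pos [ 0.4368 -0.2379  0.1022] psi 17.4 roll total -1.068; after turn shift units [ 0.06 -0.07 -0.89] grip 0.0118 tilt [0.0027 0.0021] clock 4.6
pos [ 0.4368 -0.2379  0.1022] psi 17.4 roll total -1.068; after turn shift units [17.3   1.47 -1.89] grip 0.0118 tilt [0.0027 0.0021] clock 4.6
```

View pics/w2.png

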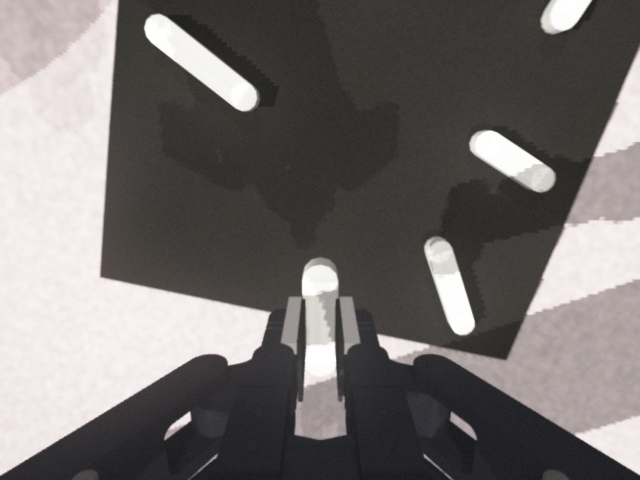

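Request:
apply_moves(commands=[[0, 0, -0.5, -0.107], [0, 0, -0.5, -0.107], [0, 0, -0.5, -0.107], [0, 0, -0.5, -0.107], [0, 0, -0.5, -0.107]])

```text
clock: 4.98
eef_pos: [0.4345, -0.2367, 0.1479]
tool_rot: [0.907, 0.421, 0.0, 0.0]
ft_force: [0.8, 0.1, -1.1]
grip_width: 0.0117
grasp_force: 58.7
```

Request:
apply_moves(commands=[[0, 0, -0.5, -0.107], [0, 0, -0.5, -0.107], [0, 0, -0.5, -0.107], [0, 0, -0.5, -0.107], [0, 0, -0.4, -0.107]])

```text
clock: 5.4
eef_pos: [0.4346, -0.2368, 0.1962]
tool_rot: [0.755, 0.656, 0.0, 0.001]
ft_force: [-0.0, 0.5, -0.2]
grip_width: 0.0115
grasp_force: 58.7
```

Request:
apply_moves(commands=[[0.9, 0.08, 0, 0], [0.9, 0.08, 0, 0], [0.9, 0.08, 0, 0], [0.9, 0.08, 0, 0], [0.9, 0.08, 0, 0]])

```text
clock: 5.82
eef_pos: [0.4555, -0.1481, 0.1954]
tool_rot: [0.757, 0.653, 0.0, 0.0]
ft_force: [0.4, -0.0, -0.8]
grip_width: 0.012
grasp_force: 58.7
```

Request:
apply_moves(commands=[[0.9, 0.08, 0, 0], [0.9, 0.08, 0, 0], [0.9, 0.08, 0, 0], [0.9, 0.08, 0, 0], [0.9, 0.08, 0, 0]])

```text
clock: 6.23
eef_pos: [0.4766, -0.0601, 0.1954]
tool_rot: [0.757, 0.654, 0.0, 0.0]
ft_force: [0.7, -0.9, -0.0]
grip_width: 0.0115
grasp_force: 58.7
```

Request:
apply_moves(commands=[[0.9, 0.08, 0, 0], [0.9, 0.08, 0, 0], [0.9, 0.08, 0, 0], [0.9, 0.08, 0, 0], [0.9, 0.08, 0, 0]])

```text
clock: 6.65
eef_pos: [0.4976, 0.0277, 0.1954]
tool_rot: [0.757, 0.654, 0.0, 0.0]
ft_force: [-0.1, 1.1, 0.2]
grip_width: 0.0115
grasp_force: 61.8
```

Request:
apply_moves(commands=[[0.9, 0.08, 0, 0], [0.9, 0.08, 0, 0], [0.9, 0.08, 0, 0], [0.9, 0.08, 0, 0], [0, 0, 0, 0]])

```text
clock: 7.07
eef_pos: [0.5151, 0.0998, 0.1953]
tool_rot: [0.756, 0.655, 0.001, -0.0]
ft_force: [1.1, 0.2, -0.0]
grip_width: 0.0119
grasp_force: 61.8
```

Request:
apply_moves(commands=[[0, 0, 0, 0], [0, 0, 0, 0], [0, 0, 0, 0], [0, 0, 0, 0], [0, 0, 0, 0]])

```text
clock: 7.48
eef_pos: [0.5144, 0.0964, 0.1949]
tool_rot: [0.757, 0.653, -0.0, 0.0]
ft_force: [0.4, -0.3, -0.7]
grip_width: 0.0115
grasp_force: 61.8
```

```bash
python3 -c "
from h import *
cam('wrist','w3.png');plan(.517,.10,.14,81.5)"
```

```text
pos [0.5144 0.0965 0.1948] psi 81.6 roll total 0.001; after turn shift units [0.19 0.11 2.74] grip 0.0114 tilt [-0.  0.] clock 7.5
```

View pics/w3.png

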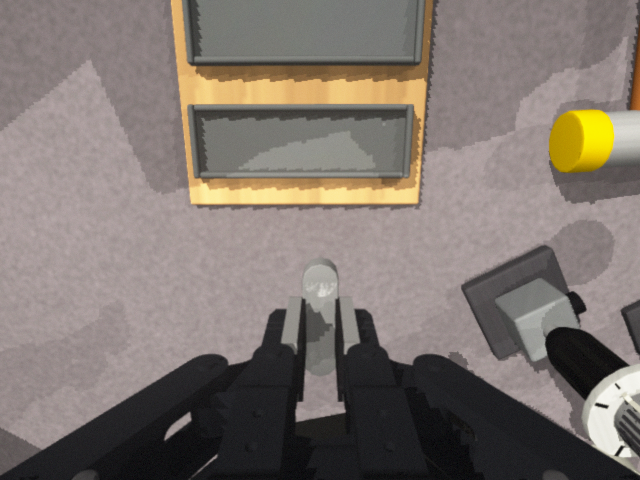

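Run:
```python
from h import *
c=cam('wrist')
def ang(v):return np.degrees(np.arctan2(v[1],v[0]))
B=onz(c,[[191,205],[419,203]],.006)[:,:2];print('board near',B,ang(B[1]-B[0]),np.linalg.norm(B[1]-B[0]))
T=onz(c,[[189,105],[414,104],[411,178],[193,179]],.018)[:,:2]
print('short outer',T.round(4),T.mean(0).round(4),ang(T[1]-T[0]),ang(T[2]-T[3]),np.linalg.norm(T[1]-T[0]),np.linalg.norm(T[2]-T[1]))
M=onz(c,[[189,65],[421,63]],.018)[:,:2];print('mid near',M,ang(M[1]-M[0]),np.linalg.norm(M[1]-M[0]))
# edge-based yaw
g=cv2.cvtColor(c['image'],cv2.COLOR_BGR2HSV)
w=cv2.inRange(g,(8,60,90),(30,255,255))[:230,:480]
rows=[(x,np.nonzero(w[:,x])[0].max()) for x in range(205,410,3)]
P=onz(c,rows,.006)[:,:2];vx,vy,x0,y0=cv2.fitLine(P.astype(np.float32),cv2.DIST_HUBER,0,.001,.001).ravel()
print('edge yaw',np.degrees(np.arctan2(vy,vx)),x0,y0)
```

```text
board near [[0.41124023 0.12329569]
 [0.59523741 0.09773507]] -7.9088291503959205 0.18576411372648285
short outer [[0.4322 0.1976]
 [0.5942 0.1743]
 [0.5878 0.121 ]
 [0.4221 0.1448]] [0.5091 0.1594] -8.203886762912274 -8.16522659041555 0.1637505850981104 0.05367206368191401
mid near [[0.43863688 0.2238183 ]
 [0.60127385 0.20098792]] -7.9907559205212255 0.164231577487316
edge yaw -8.208923 0.5080741 0.1095962
```

Run:
```python
from h import *
c=cam('wrist');p=bot.get_obs()['eef_pos']
P=onz(c,[[320,258],[320,375]],p[2]-.0164)[:,:2];print(P,P.mean(0)-p[:2],np.linalg.norm(P[0]-P[1]))
plan(.5463,.2433,.08,81.9)
```

```text
[[0.51765703 0.12347086]
 [0.51006829 0.07210952]] [-0.00059477  0.00105434] 0.051918939314114315
pos [0.5145 0.0967 0.1948] psi 81.6 roll total -0.005; after turn shift units [7.48 0.54 5.74] grip 0.0114 tilt [0. 0.] clock 7.6
```

Request:
apply_moves(commands=[[0.93, 0.07, 0.57, -0.005], [0.93, 0.07, 0.57, 0], [0.93, 0.07, 0.57, 0], [0.93, 0.07, 0.57, 0], [0.93, 0.07, 0.57, 0]])

```text
clock: 8.05
eef_pos: [0.5348, 0.1889, 0.1372]
tool_rot: [0.755, 0.655, 0.0, 0.0]
ft_force: [0.0, 1.0, -0.1]
grip_width: 0.0115
grasp_force: 61.8
```

Request:
apply_moves(commands=[[0.93, 0.07, 0.96, 0], [0.93, 0.07, 0.96, 0], [0.92, 0.05, 0.96, 0], [0, 0, 0, 0], [0, 0, 0, 0]])

```text
clock: 8.47
eef_pos: [0.545, 0.2429, 0.0785]
tool_rot: [0.755, 0.656, -0.002, -0.0]
ft_force: [1.6, -0.6, -0.3]
grip_width: 0.0114
grasp_force: 61.8
```

```bash
python3 -c "
from h import *
cam('wrist','w4.png');plan(.5463,.2433,.037,81.9)"
```

```text
pos [0.5458 0.2426 0.0797] psi 82.0 roll total 0.001; after turn shift units [0.04 0.02 2.14] grip 0.0116 tilt [-0.0007 -0.    ] clock 8.5
```

View pics/w4.png

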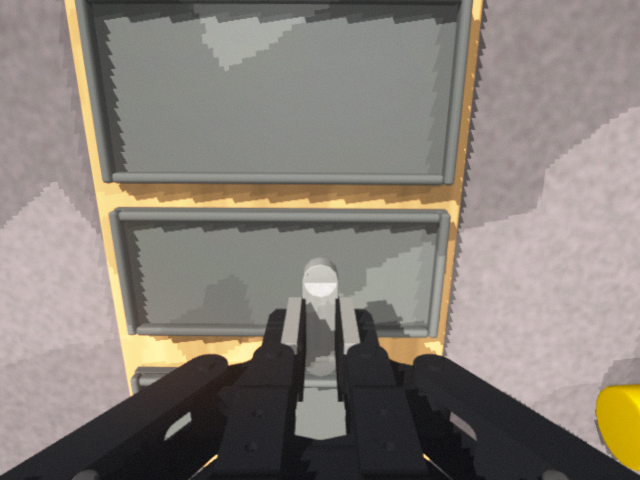

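Run:
```python
from h import *
c=cam('wrist')
P=onz(c,[[113,209],[449,211],[440,336],[124,334],[103,183],[458,182]],.018)[:,:2]
th=np.radians(-8.1);u=np.array([np.cos(th),np.sin(th)]);v=np.array([-u[1],u[0]])
cc=np.array([.5235,.2465]);print(((P-cc)@np.c_[u,v]).round(4))
```

```text
[[-0.0785  0.035 ]
 [ 0.0841  0.0342]
 [ 0.0863 -0.0343]
 [-0.0836 -0.0336]
 [-0.0814  0.0476]
 [ 0.087   0.0482]]
```

Request:
apply_moves(commands=[[0, 0, 0.8, 0], [0, 0, 0.7, 0], [0, 0, 0.4, 0], [0, 0, 0.2, 0], [0, 0, 0, 0]])

```text
clock: 8.98
eef_pos: [0.5459, 0.2419, 0.038]
tool_rot: [0.755, 0.655, -0.0, -0.0]
ft_force: [-0.6, -0.5, -0.2]
grip_width: 0.0114
grasp_force: 61.8
```

Request:
apply_moves(commands=[[0, 0, 0, 0], [0, 0, 0, 0], [0, 0, 0, 0], [0, 0, 0, 0], [0, 0, 0, 0]], claw=0.7)

```text
clock: 9.4
eef_pos: [0.5464, 0.2429, 0.0387]
tool_rot: [0.755, 0.656, 0.0, 0.0]
ft_force: [-0.5, -0.1, 0.8]
grip_width: 0.0256
grasp_force: 0.0
```

Request:
apply_moves(commands=[[0, 0, -0.5, 0], [0, 0, -0.9, 0], [0, 0, -0.9, 0], [0, 0, -0.9, 0], [0, 0, -0.9, 0]])

```text
clock: 9.82
eef_pos: [0.5461, 0.2428, 0.1218]
tool_rot: [0.755, 0.656, 0.0, 0.0]
ft_force: [-0.6, 0.0, -0.1]
grip_width: 0.0256
grasp_force: 0.0
```

Request:
apply_moves(commands=[[-0.9, 0, -0.6, 0], [-0.9, 0, -0.6, 0], [-0.9, 0, -0.6, 0], [-0.9, 0, 0, 0], [-0.9, 0, 0, 0]])

```text
clock: 10.23
eef_pos: [0.5341, 0.1532, 0.1583]
tool_rot: [0.755, 0.656, 0.002, 0.001]
ft_force: [-0.5, 0.2, 0.2]
grip_width: 0.0255
grasp_force: 0.0
```

Run:
```python
from h import *
cam('wrist','w5.png');c=cam('top');keys(c);plan(.5185,-.3165,.12,77.2)
```

```text
pos [0.5332 0.1515 0.1574] psi 81.8 roll total 0.076; after turn shift units [-22.98   4.47   1.87] grip 0.0258 tilt [0.0001 0.0004] clock 10.3
```

View pics/w5.png

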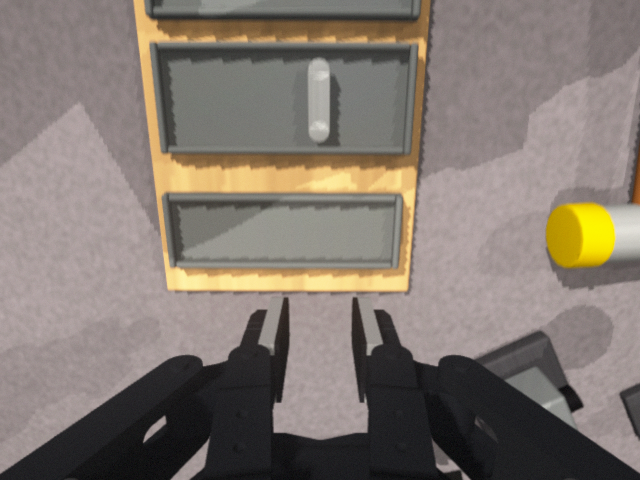

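Request:
apply_moves(commands=[[0, 0, 0, 0.076], [-0.96, 0.19, 0, 0], [-0.96, 0.19, 0, 0], [-0.96, 0.19, 0, 0], [-0.96, 0.19, 0, 0]], claw=0.5)

```text
clock: 10.75
eef_pos: [0.5317, 0.0755, 0.1566]
tool_rot: [0.78, 0.626, 0.0, 0.0]
ft_force: [0.7, -0.9, 0.4]
grip_width: 0.0426
grasp_force: 0.0
```

Request:
apply_moves(commands=[[-0.96, 0.19, 0, 0], [-0.96, 0.19, 0, 0], [-0.96, 0.19, 0, 0], [-0.96, 0.19, 0, 0], [-0.96, 0.19, 0, 0]])

```text
clock: 11.17
eef_pos: [0.5294, -0.0226, 0.1566]
tool_rot: [0.78, 0.625, 0.0, 0.0]
ft_force: [0.2, 0.3, -0.4]
grip_width: 0.0425
grasp_force: 0.0
```

Request:
apply_moves(commands=[[-0.96, 0.19, 0, 0], [-0.96, 0.19, 0, 0], [-0.96, 0.19, 0, 0], [-0.96, 0.19, 0, 0], [-0.96, 0.19, 0, 0]])

```text
clock: 11.58
eef_pos: [0.5271, -0.1205, 0.1566]
tool_rot: [0.78, 0.625, 0.0, 0.0]
ft_force: [-0.4, 0.5, 0.1]
grip_width: 0.0427
grasp_force: 0.0
```

Request:
apply_moves(commands=[[-0.96, 0.19, 0, 0], [-0.96, 0.19, 0, 0], [-0.96, 0.19, 0, 0], [-0.96, 0.19, 0, 0], [-0.96, 0.19, 0, 0]])

```text
clock: 12.0
eef_pos: [0.5247, -0.2185, 0.1566]
tool_rot: [0.78, 0.625, 0.0, 0.0]
ft_force: [0.4, -0.3, 0.3]
grip_width: 0.0426
grasp_force: 0.0
```

Request:
apply_moves(commands=[[-0.96, 0.19, 0.4, 0], [-0.96, 0.15, 0.4, 0], [-0.96, 0.1, 0.4, 0], [-0.94, 0, 0.4, 0], [0, 0, 0, 0]])

```text
clock: 12.42
eef_pos: [0.5152, -0.2968, 0.1226]
tool_rot: [0.782, 0.624, -0.001, -0.001]
ft_force: [-0.7, 0.2, 0.7]
grip_width: 0.0427
grasp_force: 0.0
```

Request:
apply_moves(commands=[[0, 0, 0, 0], [0, 0, 0, 0], [0, 0, 0, 0], [0, 0, 0, 0], [0, 0, 0, 0]])

```text
clock: 12.83
eef_pos: [0.5166, -0.2938, 0.1247]
tool_rot: [0.78, 0.626, 0.0, 0.0]
ft_force: [-0.6, -0.4, 0.8]
grip_width: 0.0424
grasp_force: 0.0
```

Run:
```python
from h import *
keys(cam('wrist'));plan(.5185,-.3165,.0285,77.2)
```

```text
key c(555 -361) L49.4 W13.9 yaw-87.0 px(394,327)
key c(453 -338) L48.8 W13.7 yaw60.7 px(244,327)
key c(442 -313) L66.8 W15.6 yaw39.0 px(218,296)
key c(519 -316) L52.7 W15.0 yaw77.5 px(331,277)
key c(598 -311) L38.7 W16.7 yaw-12.5 px(452,245)
key c(510 -166) L31.9 W15.7 yaw69.5 px(258,27)
pos [ 0.5165 -0.2939  0.1246] psi 77.4 roll total 0.004; after turn shift units [-1.08  0.35  4.8 ] grip 0.0424 tilt [0.0002 0.0003] clock 12.9
```

Request:
apply_moves(commands=[[-0.55, 0.17, 0.9, 0], [-0.55, 0.17, 0.9, 0], [0, 0, 0.9, 0], [0, 0, 0.9, 0], [0, 0, 0.8, 0]])

```text
clock: 13.3
eef_pos: [0.5178, -0.3174, 0.0353]
tool_rot: [0.781, 0.625, 0.0, -0.0]
ft_force: [-1.3, 1.0, 0.0]
grip_width: 0.0426
grasp_force: 0.0
```

Request:
apply_moves(commands=[[0, 0, 0.38, 0], [0, 0, 0, 0], [0, 0, 0, 0], [0, 0, 0, 0], [0, 0, 0, 0]])

```text
clock: 13.72
eef_pos: [0.5189, -0.318, 0.03]
tool_rot: [0.781, 0.625, 0.0, 0.001]
ft_force: [0.1, -0.5, -0.5]
grip_width: 0.0429
grasp_force: 0.0
```

Request:
apply_moves(commands=[[0, 0, 0, 0], [0, 0, 0, 0], [0, 0, 0, 0], [0, 0, 0, 0], [0, 0, 0, 0]], claw=1)

```text
clock: 14.13
eef_pos: [0.5184, -0.3179, 0.0295]
tool_rot: [0.781, 0.625, 0.0, 0.001]
ft_force: [-0.2, 1.3, 5.3]
grip_width: 0.0114
grasp_force: 59.0
```

Request:
apply_moves(commands=[[0, 0, 0, 0], [0, 0, -0.5, 0], [0, 0, -1, 0], [0, 0, -1, 0], [0, 0, -1, 0]])

```text
clock: 14.55
eef_pos: [0.5173, -0.3173, 0.0991]
tool_rot: [0.781, 0.625, -0.0, -0.001]
ft_force: [-0.3, 0.8, -0.6]
grip_width: 0.0112
grasp_force: 58.6
```

Request:
apply_moves(commands=[[0, 0, -0.6, -0.038], [0, 0, -0.6, -0.037], [0, 0, 0, 0], [0, 0, 0, 0], [0, 0, 0, 0]])

```text
clock: 14.97
eef_pos: [0.5173, -0.3172, 0.1217]
tool_rot: [0.756, 0.655, -0.0, -0.001]
ft_force: [0.5, -0.1, -1.3]
grip_width: 0.0111
grasp_force: 58.6
```

```bash
cat >> h.py <<'E'
def held(c,dz=.0164):
    im=c['image'];g=cv2.cvtColor(im,cv2.COLOR_BGR2GRAY);o=bot.get_obs();p=o['eef_pos'];q=o['tool_rot'];f=2*np.arctan2(q[1],q[0])
    print('col bright',[(r,int(g[r,312:329].mean())) for r in range(215,400,6)])
E
python3 - <<'E'
from h import *
c=cam('wrist');held(c)
print(cv2.imwrite('pics/x.png',c['image']))
plan(.5007,.2497,.125,81.9)
E
```

```text
col bright [(215, 61), (221, 62), (227, 62), (233, 63), (239, 64), (245, 66), (251, 67), (257, 202), (263, 234), (269, 246), (275, 244), (281, 254), (287, 254), (293, 251), (299, 243), (305, 233), (311, 211), (317, 161), (323, 144), (329, 142), (335, 173), (341, 192), (347, 192), (353, 200), (359, 204), (365, 208), (371, 205), (377, 236), (383, 237), (389, 228), (395, 197)]
True
pos [ 0.5171 -0.3171  0.1213] psi 81.8 roll total -0.001; after turn shift units [27.94 -4.81 -0.18] grip 0.0113 tilt [-0.0003 -0.0011] clock 15.0
```

Request:
apply_moves(commands=[[0.93, -0.16, -0.1, 0], [0.93, -0.16, -0.1, 0], [0.93, -0.16, 0, 0], [0.93, -0.16, 0, 0], [0.93, -0.16, 0, 0]])

```text
clock: 15.43
eef_pos: [0.5143, -0.2221, 0.1252]
tool_rot: [0.756, 0.655, -0.001, -0.001]
ft_force: [-0.1, 0.5, -0.5]
grip_width: 0.0112
grasp_force: 58.7
```

Request:
apply_moves(commands=[[0.93, -0.16, 0, 0], [0.93, -0.16, 0, 0], [0.93, -0.16, 0, 0], [0.93, -0.16, 0, 0], [0.93, -0.16, 0, 0]])

```text
clock: 15.85
eef_pos: [0.5116, -0.1278, 0.1253]
tool_rot: [0.756, 0.655, -0.001, -0.001]
ft_force: [0.7, 0.2, -0.8]
grip_width: 0.0115
grasp_force: 58.7
```

Request:
apply_moves(commands=[[0.93, -0.16, 0, 0], [0.93, -0.16, 0, 0], [0.93, -0.16, 0, 0], [0.93, -0.16, 0, 0], [0.93, -0.16, 0, 0]])

```text
clock: 16.27
eef_pos: [0.5089, -0.0336, 0.1253]
tool_rot: [0.756, 0.655, -0.001, -0.001]
ft_force: [0.0, 0.1, -0.1]
grip_width: 0.0113
grasp_force: 58.7
```

Request:
apply_moves(commands=[[0.93, -0.16, 0, 0], [0.93, -0.16, 0, 0], [0.93, -0.16, 0, 0], [0.93, -0.16, 0, 0], [0.93, -0.16, 0, 0]])

```text
clock: 16.68
eef_pos: [0.5062, 0.0606, 0.1253]
tool_rot: [0.756, 0.655, -0.001, -0.001]
ft_force: [1.1, -0.1, -0.8]
grip_width: 0.0116
grasp_force: 58.7
```

Request:
apply_moves(commands=[[0.93, -0.16, 0, 0], [0.93, -0.16, 0, 0], [0.93, -0.16, 0, 0], [0.93, -0.16, 0, 0], [0.93, -0.16, 0, 0]])

```text
clock: 17.1
eef_pos: [0.5035, 0.1548, 0.1253]
tool_rot: [0.756, 0.655, -0.001, -0.0]
ft_force: [0.4, 0.0, -0.3]
grip_width: 0.0114
grasp_force: 58.7
```

Request:
apply_moves(commands=[[0.93, -0.16, 0, 0], [0.93, -0.16, 0, 0], [0.93, -0.16, 0.5, 0], [0.93, -0.16, 0.5, 0], [0.9, -0.16, 0.5, 0]])

```text
clock: 17.52
eef_pos: [0.501, 0.2486, 0.0951]
tool_rot: [0.756, 0.655, -0.001, -0.0]
ft_force: [-0.5, 0.7, -0.8]
grip_width: 0.0111
grasp_force: 58.7
```

Request:
apply_moves(commands=[[0, 0, 0.5, 0], [0, 0, 0, 0], [0, 0, 0, 0], [0, 0, 0, 0], [0, 0, 0, 0]])

```text
clock: 17.93
eef_pos: [0.5021, 0.247, 0.087]
tool_rot: [0.756, 0.655, 0.0, 0.0]
ft_force: [0.5, 0.3, -0.0]
grip_width: 0.0116
grasp_force: 58.7
```

Run:
```python
from h import *
plan(.5007,.2497,.0385,81.9)
c=cam('wrist');held(c)
```

```text
pos [0.5021 0.247  0.087 ] psi 81.8 roll total -0.002; after turn shift units [ 0.12 -0.09  2.43] grip 0.0116 tilt [0.0003 0.0002] clock 17.9
col bright [(215, 68), (221, 103), (227, 130), (233, 130), (239, 130), (245, 131), (251, 130), (257, 149), (263, 172), (269, 192), (275, 187), (281, 186), (287, 180), (293, 178), (299, 185), (305, 164), (311, 137), (317, 122), (323, 90), (329, 89), (335, 89), (341, 88), (347, 89), (353, 91), (359, 93), (365, 102), (371, 99), (377, 146), (383, 154), (389, 153), (395, 153)]
```

Request:
apply_moves(commands=[[0.03, -0.09, 0.8, 0], [0, 0, 0.8, 0], [0, 0, 0.5, 0], [0, 0, 0.33, 0], [0, 0, 0, 0]])

```text
clock: 18.4
eef_pos: [0.4999, 0.2482, 0.038]
tool_rot: [0.756, 0.655, -0.0, -0.0]
ft_force: [0.1, -0.3, -0.1]
grip_width: 0.0114
grasp_force: 58.7
```

Request:
apply_moves(commands=[[0, 0, 0, 0], [0, 0, 0, 0], [0, 0, 0, 0], [0, 0, 0, 0], [0, 0, 0, 0]], claw=0.7)

```text
clock: 18.82
eef_pos: [0.5001, 0.2487, 0.0381]
tool_rot: [0.755, 0.655, 0.0, 0.0]
ft_force: [0.0, -0.5, -0.3]
grip_width: 0.0259
grasp_force: 0.0
```

Request:
apply_moves(commands=[[0, 0, -0.5, 0], [0, 0, -0.9, 0], [0, 0, -0.9, 0], [0, 0, -0.9, 0], [0, 0, -0.9, 0]])

```text
clock: 19.23
eef_pos: [0.5, 0.2487, 0.1215]
tool_rot: [0.755, 0.655, 0.0, 0.0]
ft_force: [0.5, 0.6, 1.5]
grip_width: 0.0255
grasp_force: 0.0
```

Request:
apply_moves(commands=[[-0.9, 0, -0.6, 0.1], [-0.9, 0, -0.6, 0.1], [-0.9, 0, -0.6, 0], [-0.9, 0, 0, 0], [-0.9, 0, 0, 0]])

```text
clock: 19.65
eef_pos: [0.4749, 0.1623, 0.1578]
tool_rot: [0.82, 0.573, 0.002, 0.0]
ft_force: [-0.4, 0.2, 0.1]
grip_width: 0.0257
grasp_force: 0.0
```

Request:
apply_moves(commands=[[0, 0, 0, 0], [0, 0, 0, 0], [0, 0, 0, 0], [0, 0, 0, 0], [0, 0, 0, 0]])

```text
clock: 20.07
eef_pos: [0.4747, 0.1635, 0.1559]
tool_rot: [0.82, 0.573, 0.0, -0.0]
ft_force: [-0.1, -1.2, -1.5]
grip_width: 0.0256
grasp_force: 0.0
```

Run:
```python
from h import *
c=cam('wrist','w6.png');keys(c,.02);plan(.5155,-.1505,.12,69.5)
```

```text
key c(504 -60) L46.3 W13.9 yaw-69.8 px(444,461)
key c(304 10) L53.9 W13.9 yaw29.5 px(193,463)
key c(289 56) L31.4 W6.5 yaw23.6 px(154,428)
pos [0.4746 0.1634 0.1558] psi 69.9 roll total 0.007; after turn shift units [-13.98   7.41   1.79] grip 0.0254 tilt [-0.     -0.0001] clock 20.1
```

View pics/w6.png

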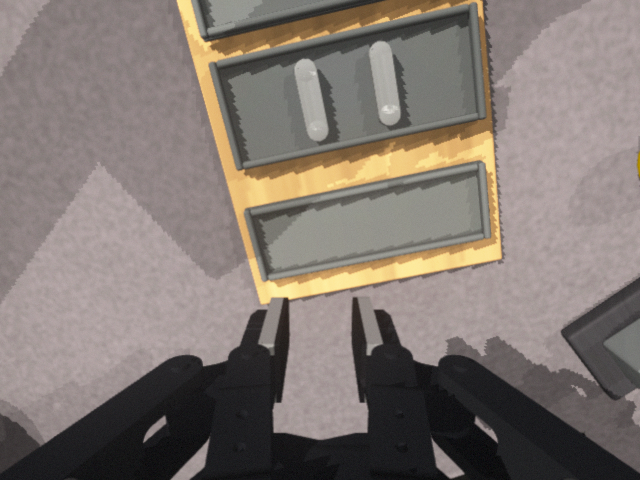

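Request:
apply_moves(commands=[[-0.93, 0.5, 0, 0.007], [-0.93, 0.5, 0, 0], [-0.93, 0.5, 0, 0], [-0.93, 0.5, 0, 0], [-0.93, 0.5, 0, 0]], claw=0.5)

```text
clock: 20.53
eef_pos: [0.489, 0.0577, 0.1557]
tool_rot: [0.822, 0.57, -0.0, -0.0]
ft_force: [0.4, 0.2, -0.4]
grip_width: 0.043
grasp_force: 0.0
```

Request:
apply_moves(commands=[[-0.93, 0.5, 0, 0], [-0.93, 0.5, 0, 0], [-0.93, 0.5, 0, 0], [-0.93, 0.5, 0, 0], [-0.93, 0.5, 0, 0]])

```text
clock: 20.95
eef_pos: [0.5033, -0.0472, 0.1557]
tool_rot: [0.822, 0.57, -0.0, -0.0]
ft_force: [0.6, -0.6, 0.1]
grip_width: 0.0427
grasp_force: 0.0
```

Request:
apply_moves(commands=[[-0.93, 0.5, 0.3, 0], [-0.93, 0.5, 0.3, 0], [-0.93, 0.5, 0.4, 0], [-0.93, 0.46, 0.4, 0], [-0.93, 0.46, 0.4, 0]])

```text
clock: 21.37
eef_pos: [0.516, -0.1513, 0.1193]
tool_rot: [0.822, 0.57, 0.0, -0.0]
ft_force: [0.2, 0.3, -0.1]
grip_width: 0.0428
grasp_force: 0.0
```

Request:
apply_moves(commands=[[0, 0, 0, 0], [0, 0, 0, 0], [0, 0, 0, 0], [0, 0, 0, 0], [0, 0, 0, 0]])

```text
clock: 21.78
eef_pos: [0.5159, -0.1497, 0.1203]
tool_rot: [0.821, 0.57, 0.0, 0.0]
ft_force: [-0.2, 0.6, -0.1]
grip_width: 0.0427
grasp_force: 0.0
```

Run:
```python
from h import *
keys(cam('wrist'));plan(.5155,-.1505,.0285,69.5)
```

```text
key c(562 -357) L34.8 W19.0 yaw-21.1 px(469,472)
key c(544 -219) L47.9 W13.4 yaw85.1 px(394,327)
key c(448 -183) L47.7 W12.9 yaw53.1 px(245,327)
key c(515 -150) L65.2 W15.2 yaw70.1 px(320,248)
key c(583 -141) L64.7 W16.4 yaw-23.7 px(421,199)
pos [ 0.5159 -0.1497  0.1204] psi 69.5 roll total 0.001; after turn shift units [-0.04 -0.01  4.59] grip 0.0426 tilt [0.0003 0.0002] clock 21.8
```

Request:
apply_moves(commands=[[0, 0, 0.9, 0], [0, 0, 0.9, 0], [0, 0, 0.9, 0], [0, 0, 0.9, 0], [0, 0, 0.7, 0]])

```text
clock: 22.25
eef_pos: [0.5154, -0.1498, 0.033]
tool_rot: [0.822, 0.57, -0.0, -0.0]
ft_force: [0.2, 0.2, -0.5]
grip_width: 0.0428
grasp_force: 0.0
```

Request:
apply_moves(commands=[[0, 0, 0.27, 0], [0, 0, 0, 0], [0, 0, 0, 0], [0, 0, 0, 0], [0, 0, 0, 0]])

```text
clock: 22.67
eef_pos: [0.5166, -0.1508, 0.0298]
tool_rot: [0.822, 0.57, 0.001, 0.001]
ft_force: [0.8, 0.1, -0.3]
grip_width: 0.0427
grasp_force: 0.0
```

Request:
apply_moves(commands=[[0, 0, 0, 0], [0, 0, 0, 0], [0, 0, 0, 0], [0, 0, 0, 0], [0, 0, 0, 0]], claw=1)

```text
clock: 23.08
eef_pos: [0.5161, -0.1508, 0.0293]
tool_rot: [0.822, 0.57, 0.0, 0.001]
ft_force: [-0.8, 0.9, 6.1]
grip_width: 0.0115
grasp_force: 58.8
```

Request:
apply_moves(commands=[[0, 0, 0, 0], [0, 0, -0.5, 0], [0, 0, -1, 0], [0, 0, -1, 0], [0, 0, -1, 0]])

```text
clock: 23.5
eef_pos: [0.5151, -0.1505, 0.0992]
tool_rot: [0.822, 0.57, -0.0, -0.001]
ft_force: [-0.4, -0.5, -1.3]
grip_width: 0.0111
grasp_force: 58.7
```

Request:
apply_moves(commands=[[0, 0, -0.6, -0.102], [0, 0, -0.6, -0.102], [0, 0, 0, 0], [0, 0, 0, 0], [0, 0, 0, 0]])

```text
clock: 23.92
eef_pos: [0.5151, -0.1505, 0.1219]
tool_rot: [0.757, 0.653, -0.0, -0.0]
ft_force: [-0.7, 1.3, -1.0]
grip_width: 0.0114
grasp_force: 58.8
```

Run:
```python
from h import *
c=cam('wrist');held(c)
plan(.5815,.3271,.125,81.9)
```

```text
col bright [(215, 65), (221, 64), (227, 66), (233, 65), (239, 68), (245, 219), (251, 246), (257, 245), (263, 242), (269, 241), (275, 238), (281, 242), (287, 242), (293, 242), (299, 242), (305, 229), (311, 205), (317, 156), (323, 139), (329, 139), (335, 163), (341, 185), (347, 191), (353, 190), (359, 194), (365, 213), (371, 209), (377, 205), (383, 201), (389, 61), (395, 60)]
pos [ 0.5148 -0.1504  0.1215] psi 81.6 roll total -0.005; after turn shift units [24.11 -0.06 -0.18] grip 0.0114 tilt [-0.0006 -0.0009] clock 24.0
```

Request:
apply_moves(commands=[[0.96, 0, -0.1, -0.005], [0.96, 0, -0.1, 0], [0.96, 0, 0, 0], [0.96, 0, 0, 0], [0.96, 0, 0, 0]])

```text
clock: 24.38
eef_pos: [0.5283, -0.0547, 0.1252]
tool_rot: [0.755, 0.655, -0.001, -0.001]
ft_force: [-0.2, 0.2, -0.4]
grip_width: 0.011
grasp_force: 58.8
```

Request:
apply_moves(commands=[[0.96, 0, 0, 0], [0.96, 0, 0, 0], [0.96, 0, 0, 0], [0.96, 0, 0, 0], [0.96, 0, 0, 0]])

```text
clock: 24.8
eef_pos: [0.5417, 0.0404, 0.1252]
tool_rot: [0.755, 0.655, -0.001, -0.001]
ft_force: [0.2, -0.8, -0.3]
grip_width: 0.0116
grasp_force: 58.8
```

Request:
apply_moves(commands=[[0.96, 0, 0, 0], [0.96, 0, 0, 0], [0.96, 0, 0, 0], [0.96, 0, 0, 0], [0.96, 0, 0, 0]])

```text
clock: 25.22
eef_pos: [0.555, 0.1353, 0.1251]
tool_rot: [0.755, 0.655, -0.001, -0.001]
ft_force: [-0.4, -0.2, -0.2]
grip_width: 0.0115
grasp_force: 58.8
```

Request:
apply_moves(commands=[[0.96, 0, 0, 0], [0.96, 0, 0, 0], [0.96, 0, 0, 0], [0.96, 0, 0, 0], [0.96, 0, 0, 0]])

```text
clock: 25.63
eef_pos: [0.5685, 0.2302, 0.1249]
tool_rot: [0.755, 0.655, -0.001, -0.0]
ft_force: [-0.8, 0.5, -1.8]
grip_width: 0.0116
grasp_force: 58.8
```

Request:
apply_moves(commands=[[0.96, 0, 0.4, 0], [0.96, 0, 0.4, 0], [0.96, 0, 0.4, 0], [0.96, 0, 0.4, 0], [0.96, 0, 0.4, 0]])

```text
clock: 26.05
eef_pos: [0.5818, 0.3252, 0.0844]
tool_rot: [0.755, 0.655, -0.001, -0.0]
ft_force: [0.4, -0.2, -0.9]
grip_width: 0.0115
grasp_force: 58.8
```

Request:
apply_moves(commands=[[0, 0, 0, 0], [0, 0, 0, 0], [0, 0, 0, 0], [0, 0, 0, 0], [0, 0, 0, 0]])

```text
clock: 26.47
eef_pos: [0.5828, 0.3238, 0.0868]
tool_rot: [0.755, 0.655, 0.0, 0.0]
ft_force: [0.1, 0.3, -0.8]
grip_width: 0.0112
grasp_force: 58.8
```

Run:
```python
from h import *
plan(.5815,.3271,.0385,81.9)
c=cam('wrist');held(c)
```

```text
pos [0.5828 0.3238 0.0868] psi 81.9 roll total 0.000; after turn shift units [ 0.16 -0.09  2.42] grip 0.0112 tilt [0.     0.0001] clock 26.5
col bright [(215, 130), (221, 130), (227, 128), (233, 129), (239, 129), (245, 152), (251, 192), (257, 188), (263, 183), (269, 227), (275, 235), (281, 184), (287, 183), (293, 183), (299, 182), (305, 176), (311, 136), (317, 119), (323, 106), (329, 89), (335, 89), (341, 88), (347, 87), (353, 88), (359, 90), (365, 109), (371, 109), (377, 99), (383, 97), (389, 151), (395, 151)]
```

Request:
apply_moves(commands=[[0.07, -0.09, 0.8, 0], [0, 0, 0.8, 0], [0, 0, 0.5, 0], [0, 0, 0.32, 0], [0, 0, 0, 0]])

```text
clock: 26.93
eef_pos: [0.5808, 0.3257, 0.038]
tool_rot: [0.755, 0.656, -0.0, -0.0]
ft_force: [0.2, 0.5, -0.4]
grip_width: 0.0113
grasp_force: 58.7
```

Request:
apply_moves(commands=[[0, 0, 0, 0], [0, 0, 0, 0], [0, 0, 0, 0], [0, 0, 0, 0], [0, 0, 0, 0]], claw=0.7)

```text
clock: 27.35
eef_pos: [0.5812, 0.3264, 0.0384]
tool_rot: [0.755, 0.656, 0.0, 0.0]
ft_force: [0.9, 0.3, -0.1]
grip_width: 0.0255
grasp_force: 0.0
```

Request:
apply_moves(commands=[[0, 0, -0.5, 0], [0, 0, -0.9, 0], [0, 0, -0.9, 0], [0, 0, -0.9, 0], [0, 0, -0.9, 0]])

```text
clock: 27.77
eef_pos: [0.5811, 0.3264, 0.1218]
tool_rot: [0.755, 0.656, 0.0, 0.0]
ft_force: [0.3, -0.0, 0.1]
grip_width: 0.0256
grasp_force: 0.0
```

Request:
apply_moves(commands=[[-0.9, 0, -0.6, 0], [-0.9, 0, -0.6, 0], [-0.9, 0, -0.6, 0], [-0.9, 0, 0, 0], [-0.9, 0, 0, 0]])

```text
clock: 28.18
eef_pos: [0.5691, 0.2369, 0.1584]
tool_rot: [0.755, 0.656, 0.002, 0.001]
ft_force: [-0.9, -0.5, -0.8]
grip_width: 0.0259
grasp_force: 0.0
```

Request:
apply_moves(commands=[[0, 0, 0, 0], [0, 0, 0, 0], [0, 0, 0, 0], [0, 0, 0, 0], [0, 0, 0, 0]])

```text
clock: 28.6
eef_pos: [0.5685, 0.2381, 0.156]
tool_rot: [0.754, 0.656, 0.0, -0.0]
ft_force: [-0.1, 0.5, -0.8]
grip_width: 0.0254
grasp_force: 0.0
```

Run:
```python
from h import *
c=cam('wrist','w7.png');plan(.584,-.141,.12,-23.6)
plan(.584,-.141,.12,81.9)
```

```text
pos [0.5684 0.2381 0.1559] psi 82.1 roll total 1.761; after turn shift units [ 8.3  17.06  1.8 ] grip 0.0256 tilt [-0.     -0.0001] clock 28.6
pos [0.5684 0.2381 0.1559] psi 82.1 roll total 0.003; after turn shift units [-18.65   3.44   1.8 ] grip 0.0256 tilt [-0.     -0.0001] clock 28.6
```

Request:
apply_moves(commands=[[-0.93, -0.6, 0, 0], [-0.93, -0.6, 0, 0], [-0.93, -0.6, 0, 0], [-0.93, -0.6, 0, 0], [-0.93, -0.6, 0, 0]], claw=0.5)

```text
clock: 29.07
eef_pos: [0.4954, 0.1534, 0.1559]
tool_rot: [0.754, 0.656, -0.0, -0.0]
ft_force: [-0.7, -1.1, 0.5]
grip_width: 0.0426
grasp_force: 0.0
```

Request:
apply_moves(commands=[[-0.93, 0, 0, 0], [-0.93, 0, 0, 0], [-0.93, 0, 0, 0], [-0.93, 0, 0, 0], [-0.93, 0, 0, 0]])

```text
clock: 29.48
eef_pos: [0.4831, 0.0611, 0.1561]
tool_rot: [0.754, 0.656, 0.0, 0.0]
ft_force: [-0.0, 0.2, 0.0]
grip_width: 0.0426
grasp_force: 0.0
```

Request:
apply_moves(commands=[[-0.93, 0.3, 0, 0], [-0.93, 0.5, 0, 0], [-0.93, 0.7, 0, 0], [-0.93, 0.7, 0, 0], [-0.93, 0.7, 0, 0]])

```text
clock: 29.9
eef_pos: [0.5283, -0.0393, 0.1562]
tool_rot: [0.754, 0.656, 0.0, 0.0]
ft_force: [0.1, 0.1, 0.7]
grip_width: 0.0426
grasp_force: 0.0
```

Request:
apply_moves(commands=[[-0.94, 0.7, 0, 0], [-0.94, 0.7, 0, 0], [-0.94, 0.7, 0, 0], [-0.94, 0.7, 0, 0], [-0.94, 0.7, 0, 0]])

```text
clock: 30.32
eef_pos: [0.5845, -0.1422, 0.1559]
tool_rot: [0.755, 0.656, -0.0, -0.0]
ft_force: [-0.6, -0.2, -0.9]
grip_width: 0.0426
grasp_force: 0.0
```

Request:
apply_moves(commands=[[0, 0, 0, 0.117], [0, 0, 0, 0.117], [0, 0, 0, 0.117], [0, 0, 0, 0.117], [0, 0, 0, 0.117]])

```text
clock: 30.73
eef_pos: [0.5841, -0.1412, 0.1557]
tool_rot: [0.919, 0.395, -0.0, -0.0]
ft_force: [-0.2, 0.0, -0.6]
grip_width: 0.0423
grasp_force: 0.0
```

Request:
apply_moves(commands=[[0, 0, 0.2, 0.117], [0, 0, 0.2, 0.117], [0, 0, 0.2, 0.117], [0, 0, 0.2, 0.117], [0, 0, 0.2, 0.117]])

```text
clock: 31.15
eef_pos: [0.5841, -0.1411, 0.1357]
tool_rot: [0.995, 0.1, -0.0, -0.0]
ft_force: [0.1, -0.4, -0.6]
grip_width: 0.0426
grasp_force: 0.0
```

Request:
apply_moves(commands=[[0, 0, 0.3, 0.117], [0, 0, 0.3, 0.117], [0, 0, 0.2, 0.117], [0, 0, 0, 0.117], [0, 0, 0, 0.117]])

```text
clock: 31.57
eef_pos: [0.5714, -0.1812, 0.1194]
tool_rot: [0.987, -0.161, 0.002, -0.019]
ft_force: [0.6, 0.3, -0.1]
grip_width: 0.0426
grasp_force: 0.0
```

Request:
apply_moves(commands=[[0, 0, 0, 0], [0, 0, 0, 0], [0, 0, 0, 0], [0, 0, 0, 0], [0, 0, 0, 0]])

```text
clock: 31.98
eef_pos: [0.5701, -0.1843, 0.1201]
tool_rot: [0.986, -0.164, 0.002, -0.018]
ft_force: [-0.3, -0.5, 0.8]
grip_width: 0.0424
grasp_force: 0.0
```

Run:
```python
from h import *
keys(cam('wrist'));plan(.584,-.141,.0285,-23.6)
```

```text
key c(443 -313) L69.3 W16.1 yaw39.0 px(564,360)
key c(503 -211) L46.3 W12.7 yaw-3.7 px(394,327)
key c(534 -114) L48.3 W12.5 yaw-35.3 px(245,326)
key c(584 -142) L64.9 W16.3 yaw-23.6 px(255,246)
key c(599 -311) L36.3 W18.1 yaw-11.8 px(521,134)
pos [ 0.5701 -0.1843  0.1201] psi -18.8 roll total 0.079; after turn shift units [-0.23 -2.26  4.58] grip 0.0425 tilt [ 0.002  -0.0181] clock 32.0
```

Run:
```python
from h import *
o=bot.get_obs();print(o['joint_pos'],o['tau'],o['ft_force'],o['ft_torque'],o['eef_pos'],o['tool_rot'])
```

```text
[-0.32981256  0.52030692  0.06224429  1.11476403  0.03634443  3.14064405] [-1.78370546e-01 -4.83049607e+01  2.34114575e+01  1.59466878e-02
  1.09313289e-01  3.45096105e-04] [ 0.15801196 -0.46675408 -0.14492534] [-0.06579501 -0.00896003 -0.00447348] [ 0.5700793  -0.18433555  0.12010043] [ 0.98634508 -0.16368308  0.00199033 -0.01809037]
```

Request:
apply_moves(commands=[[0, 0, 0, -0.117], [0, 0, 0, -0.117], [0, 0, 0, -0.117], [0, 0, 0, -0.117], [0, 0, 0, -0.117]])

```text
clock: 32.45
eef_pos: [0.57, -0.1845, 0.1202]
tool_rot: [0.989, 0.144, 0.007, -0.017]
ft_force: [1.3, -0.3, -0.3]
grip_width: 0.0426
grasp_force: 0.0
```

Request:
apply_moves(commands=[[0, 0, 0, -0.117], [0, 0, 0, -0.117], [0, 0, 0, -0.117], [0, 0, 0, -0.117], [0, 0, 0, -0.117]])

```text
clock: 32.87
eef_pos: [0.57, -0.1845, 0.1202]
tool_rot: [0.9, 0.436, 0.012, -0.014]
ft_force: [0.7, -0.2, -0.1]
grip_width: 0.043
grasp_force: 0.0
```

Request:
apply_moves(commands=[[0, 0, 0, -0.117], [0, 0, 0, -0.117], [0, 0, 0, -0.117], [0, 0, 0, -0.117], [0, 0, 0, -0.117]])

```text
clock: 33.28
eef_pos: [0.57, -0.1845, 0.1202]
tool_rot: [0.727, 0.687, 0.016, -0.009]
ft_force: [0.5, -0.4, 0.6]
grip_width: 0.0426
grasp_force: 0.0
```

Request:
apply_moves(commands=[[0, 0, 0, -0.117], [0, 0, 0, -0.117], [0, 0, 0, -0.117], [0, 0, 0, -0.117], [0, 0, 0, -0.117]])

```text
clock: 33.7
eef_pos: [0.57, -0.1845, 0.1202]
tool_rot: [0.486, 0.874, 0.018, -0.004]
ft_force: [0.0, 0.4, -0.0]
grip_width: 0.0426
grasp_force: 0.0
```

Request:
apply_moves(commands=[[0, 0, 0, -0.117], [0, 0, 0, -0.117], [0, 0, 0, -0.117], [0, 0, 0, -0.117], [0, 0, 0, -0.117]])

```text
clock: 34.12
eef_pos: [0.57, -0.1845, 0.1201]
tool_rot: [0.199, 0.98, 0.018, 0.001]
ft_force: [-0.6, -0.6, -0.5]
grip_width: 0.0428
grasp_force: 0.0
```

Run:
```python
from h import *
keys(cam('wrist'));plan(.584,-.141,.0285,156.4)
```

```text
key c(593 -309) L30.4 W19.3 yaw-10.7 px(160,351)
key c(600 -248) L47.4 W13.3 yaw-38.9 px(245,327)
key c(583 -142) L64.8 W16.6 yaw-23.1 px(385,241)
key c(451 -306) L45.1 W19.4 yaw39.5 px(33,148)
key c(389 -268) L55.2 W21.0 yaw-84.8 px(31,17)
pos [ 0.57   -0.1845  0.1202] psi 157.2 roll total 0.013; after turn shift units [0.23 2.28 4.58] grip 0.0426 tilt [0.0181 0.0014] clock 34.2
```

Request:
apply_moves(commands=[[0, 0, 0, -0.117], [0, 0, 0, -0.117], [0, 0, 0, -0.117], [0, 0, 0, -0.117], [0, 0, 0, -0.117]])

```text
clock: 34.58
eef_pos: [0.5699, -0.1847, 0.1202]
tool_rot: [-0.104, 0.994, 0.017, 0.007]
ft_force: [-0.2, 0.1, 0.1]
grip_width: 0.043
grasp_force: 0.0
```

Request:
apply_moves(commands=[[0, 0, 0, -0.117], [0, 0, 0, -0.117], [0, 0, 0, -0.117], [0, 0, 0, -0.117], [0, 0, 0, -0.117]])

```text
clock: 35.0
eef_pos: [0.5699, -0.1847, 0.1202]
tool_rot: [-0.399, 0.917, 0.014, 0.011]
ft_force: [1.0, 0.0, -0.5]
grip_width: 0.0429
grasp_force: 0.0
```

Request:
apply_moves(commands=[[0, 0, 0, -0.117], [0, 0, 0, -0.117], [0, 0, 0, -0.117], [0, 0, 0, -0.117], [0, 0, 0, -0.117]])

```text
clock: 35.42
eef_pos: [0.57, -0.1847, 0.1202]
tool_rot: [-0.657, 0.754, 0.01, 0.015]
ft_force: [-0.2, -0.3, -0.8]
grip_width: 0.0429
grasp_force: 0.0
```

Request:
apply_moves(commands=[[0, 0, 0, -0.117], [0, 0, 0, -0.117], [0, 0, 0, -0.117], [0, 0, 0, -0.117], [0, 0, 0, -0.117]])

```text
clock: 35.83
eef_pos: [0.5699, -0.1847, 0.1202]
tool_rot: [0.853, -0.521, -0.005, -0.017]
ft_force: [0.8, -0.3, -0.1]
grip_width: 0.0429
grasp_force: 0.0
```

Request:
apply_moves(commands=[[0, 0, 0, -0.117], [0, 0, 0, -0.117], [0, 0, 0, -0.117], [0, 0, 0, -0.117], [0, 0, 0, -0.117]])

```text
clock: 36.25
eef_pos: [0.57, -0.1847, 0.1202]
tool_rot: [0.971, -0.239, 0.001, -0.018]
ft_force: [-0.8, -0.7, 0.5]
grip_width: 0.0427
grasp_force: 0.0
```

Request:
apply_moves(commands=[[0, 0, 0, -0.117], [0, 0, 0, -0.117], [0, 0, 0, 0], [0, 0, 0, 0], [0, 0, 0, 0]])

```text
clock: 36.67
eef_pos: [0.5766, -0.1615, 0.1201]
tool_rot: [0.99, -0.141, 0.002, -0.008]
ft_force: [0.3, -0.7, 0.5]
grip_width: 0.0427
grasp_force: 0.0
```

Run:
```python
from h import *
o=bot.get_obs();print(o['joint_pos'],o['eef_pos'],o['tool_rot'])
```

```text
[-0.28097243  0.5176043   0.05816088  1.1105765   0.01690442 -3.13915853] [ 0.57658177 -0.16145322  0.12012585] [ 0.98994191 -0.14122122  0.00155775 -0.00831639]
```

Request:
apply_moves(commands=[[0, 0, 0, -0.082], [0, 0, 0, 0], [0, 0, 0, 0], [0, 0, 0, 0], [0, 0, 0, 0]])

```text
clock: 37.08
eef_pos: [0.5816, -0.1402, 0.1201]
tool_rot: [0.993, -0.118, 0.001, 0.001]
ft_force: [0.8, -0.3, 0.0]
grip_width: 0.0429
grasp_force: 0.0
```

Run:
```python
from h import *
o=bot.get_obs();print(o['joint_pos'],o['eef_pos'],o['tool_rot'])
```

```text
[-2.35793728e-01  5.16010176e-01  5.55000551e-02  1.10840824e+00
 -1.48551375e-03 -3.14024544e+00] [ 0.5816486  -0.14017876  0.12009716] [ 9.92977959e-01 -1.18293446e-01  8.45671146e-04  8.47477982e-04]
```

Request:
apply_moves(commands=[[0, 0, 0, 0.117], [0, 0, 0, 0.117], [0, 0, 0, 0.117], [0, 0, 0, 0.117], [0, 0, 0, 0.117]])

```text
clock: 37.5
eef_pos: [0.5816, -0.1404, 0.1201]
tool_rot: [0.91, -0.415, 0.001, 0.0]
ft_force: [0.1, 1.2, -0.6]
grip_width: 0.0429
grasp_force: 0.0
```

Request:
apply_moves(commands=[[0, 0, 0, 0.117], [0, 0, 0, 0.117], [0, 0, 0, 0.117], [0, 0, 0, 0.117], [0, 0, 0, 0.117]])

```text
clock: 37.92
eef_pos: [0.5816, -0.1404, 0.1201]
tool_rot: [0.742, -0.67, 0.001, 0.0]
ft_force: [-0.5, 0.2, -0.8]
grip_width: 0.0427
grasp_force: 0.0
```

Request:
apply_moves(commands=[[0, 0, 0, 0.117], [0, 0, 0, 0.117], [0, 0, 0, 0.117], [0, 0, 0, 0.117], [0, 0, 0, 0.117]])

```text
clock: 38.33
eef_pos: [0.5816, -0.1404, 0.1201]
tool_rot: [-0.506, 0.863, -0.001, 0.0]
ft_force: [-0.5, -1.1, -0.2]
grip_width: 0.0429
grasp_force: 0.0
```

Request:
apply_moves(commands=[[0, 0, 0, 0.117], [0, 0, 0, 0.117], [0, 0, 0, 0.117], [0, 0, 0, 0.117], [0, 0, 0, 0.117]])

```text
clock: 38.75
eef_pos: [0.5816, -0.1404, 0.1201]
tool_rot: [-0.222, 0.975, -0.001, 0.001]
ft_force: [-0.4, -0.6, 0.3]
grip_width: 0.0428
grasp_force: 0.0
```

Request:
apply_moves(commands=[[0, 0, 0, 0.117], [0, 0, 0, 0.117], [0, 0, 0, 0.117], [0, 0, 0, 0.117], [0, 0, 0, 0.117]])

```text
clock: 39.17
eef_pos: [0.5816, -0.1404, 0.1201]
tool_rot: [0.082, 0.997, -0.001, 0.001]
ft_force: [0.3, 0.0, 0.6]
grip_width: 0.0425
grasp_force: 0.0
```

Request:
apply_moves(commands=[[0, 0, 0, 0.117], [0, 0, 0, 0.117], [0, 0, 0, 0], [0, 0, 0, 0], [0, 0, 0, 0]])

```text
clock: 39.58
eef_pos: [0.5817, -0.1399, 0.1201]
tool_rot: [0.199, 0.98, -0.001, 0.001]
ft_force: [-0.0, 0.6, -0.7]
grip_width: 0.0427
grasp_force: 0.0
```

Run:
```python
from h import *
keys(cam('wrist'));plan(.584,-.141,.0285,156.4)
```

```text
key c(597 -309) L39.4 W21.5 yaw-12.3 px(103,359)
key c(612 -209) L48.5 W13.5 yaw-38.9 px(245,327)
key c(583 -142) L65.5 W15.5 yaw-23.5 px(319,251)
pos [ 0.5818 -0.1398  0.1201] psi 157.0 roll total 0.011; after turn shift units [-0.13 -0.01  4.58] grip 0.0426 tilt [-0.0007  0.0009] clock 39.6
```

Request:
apply_moves(commands=[[0, 0, 0.9, 0.01], [0, 0, 0.9, 0], [0, 0, 0.9, 0], [0, 0, 0.9, 0], [0, 0, 0.7, 0]])

```text
clock: 40.05
eef_pos: [0.5814, -0.1395, 0.0327]
tool_rot: [0.204, 0.979, -0.001, 0.0]
ft_force: [0.1, -0.4, -0.1]
grip_width: 0.043
grasp_force: 0.0
```

Request:
apply_moves(commands=[[0, 0, 0.25, 0], [0, 0, 0, 0], [0, 0, 0, 0], [0, 0, 0, 0], [0, 0, 0, 0]])

```text
clock: 40.47
eef_pos: [0.583, -0.1398, 0.0305]
tool_rot: [0.205, 0.979, -0.001, 0.002]
ft_force: [-0.5, -0.7, 0.1]
grip_width: 0.0427
grasp_force: 0.0
```

Request:
apply_moves(commands=[[0, 0, 0, 0], [0, 0, 0, 0], [0, 0, 0, 0], [0, 0, 0, 0], [0, 0, 0, 0]], claw=1)

```text
clock: 40.88
eef_pos: [0.5825, -0.1396, 0.03]
tool_rot: [0.205, 0.979, -0.001, 0.002]
ft_force: [-1.6, 0.9, 5.1]
grip_width: 0.0113
grasp_force: 58.8
```

Request:
apply_moves(commands=[[0, 0, 0, 0], [0, 0, -0.5, 0], [0, 0, -1, 0], [0, 0, -1, 0], [0, 0, -1, 0]])

```text
clock: 41.3
eef_pos: [0.5813, -0.1393, 0.0996]
tool_rot: [0.205, 0.979, -0.001, 0.0]
ft_force: [1.0, -0.2, -1.0]
grip_width: 0.0112
grasp_force: 58.7
```

Request:
apply_moves(commands=[[0, 0, -0.6, 0.113], [0, 0, -0.6, 0.113], [0, 0, 0, 0.113], [0, 0, 0, 0.113], [0, 0, 0, 0.113]])

```text
clock: 41.72
eef_pos: [0.5818, -0.1394, 0.1237]
tool_rot: [0.484, 0.875, -0.0, 0.001]
ft_force: [-0.2, -0.2, -0.5]
grip_width: 0.0111
grasp_force: 58.7
```

Request:
apply_moves(commands=[[0, 0, 0, 0.113], [0, 0, 0, 0.113], [0, 0, 0, 0.113], [0, 0, 0, 0.113], [0, 0, 0, 0.113]])

```text
clock: 42.13
eef_pos: [0.5816, -0.1393, 0.1231]
tool_rot: [0.718, 0.696, -0.0, 0.001]
ft_force: [-0.3, -0.3, -0.6]
grip_width: 0.0115
grasp_force: 58.7
```

Request:
apply_moves(commands=[[0, 0, 0, 0.11], [0, 0, 0, 0], [0, 0, 0, 0], [0, 0, 0, 0], [0, 0, 0, 0]])

```text
clock: 42.55
eef_pos: [0.5818, -0.1393, 0.1231]
tool_rot: [0.754, 0.656, -0.0, 0.001]
ft_force: [-0.3, -0.6, -0.2]
grip_width: 0.0115
grasp_force: 58.7
```

Run:
```python
from h import *
c=cam('wrist');held(c)
plan(.5359,.3336,.125,81.9)
```

```text
col bright [(215, 60), (221, 60), (227, 59), (233, 59), (239, 60), (245, 61), (251, 203), (257, 232), (263, 233), (269, 234), (275, 253), (281, 253), (287, 235), (293, 235), (299, 234), (305, 218), (311, 193), (317, 145), (323, 129), (329, 145), (335, 157), (341, 177), (347, 175), (353, 175), (359, 184), (365, 192), (371, 216), (377, 203), (383, 194), (389, 192), (395, 53)]
pos [ 0.5818 -0.1394  0.1231] psi 82.0 roll total 0.002; after turn shift units [23.09 -5.6  -0.1 ] grip 0.0114 tilt [0.     0.0011] clock 42.6
```

Request:
apply_moves(commands=[[0.93, -0.6, -0.1, 0], [0.93, -0.6, 0, 0], [0.93, -0.6, 0, 0], [0.93, -0.6, 0, 0], [0.93, -0.6, 0, 0]])

```text
clock: 43.02
eef_pos: [0.5349, -0.0381, 0.1249]
tool_rot: [0.755, 0.656, 0.0, 0.001]
ft_force: [0.9, -0.1, -0.7]
grip_width: 0.0112
grasp_force: 58.7
```

Request:
apply_moves(commands=[[0.93, -0.5, 0, 0], [0.93, -0.5, 0, 0], [0.93, -0.5, 0, 0], [0.93, -0.5, 0, 0], [0.93, -0.5, 0, 0]])

```text
clock: 43.43
eef_pos: [0.4985, 0.0611, 0.1248]
tool_rot: [0.755, 0.656, 0.0, 0.001]
ft_force: [1.2, -0.4, -0.9]
grip_width: 0.0109
grasp_force: 58.7
```

Request:
apply_moves(commands=[[0.93, 0, 0, 0], [0.93, 0, 0, 0], [0.93, 0, 0, 0], [0.93, 0, 0, 0], [0.93, 0, 0, 0]])

```text
clock: 43.85
eef_pos: [0.512, 0.1532, 0.1247]
tool_rot: [0.755, 0.656, 0.0, 0.001]
ft_force: [0.7, -0.3, -0.5]
grip_width: 0.0112
grasp_force: 58.7
```

Request:
apply_moves(commands=[[0.93, 0, 0, 0], [0.93, 0, 0, 0], [0.93, 0, 0, 0], [0.93, 0, 0, 0], [0.93, 0, 0, 0]])

```text
clock: 44.27
eef_pos: [0.5249, 0.2453, 0.1244]
tool_rot: [0.755, 0.656, 0.0, 0.001]
ft_force: [2.0, 0.3, -1.5]
grip_width: 0.0117
grasp_force: 58.7
```

Request:
apply_moves(commands=[[0.93, 0, 0.4, 0], [0.93, 0, 0.4, 0], [0.93, 0, 0.4, 0], [0.93, 0, 0.4, 0], [0.81, 0, 0.3, 0]])

```text
clock: 44.68
eef_pos: [0.5374, 0.3351, 0.0854]
tool_rot: [0.754, 0.656, -0.0, 0.001]
ft_force: [0.0, 0.5, -0.2]
grip_width: 0.0111
grasp_force: 58.7
```

Request:
apply_moves(commands=[[0, 0, 0, 0], [0, 0, 0, 0], [0, 0, 0, 0], [0, 0, 0, 0], [0, 0, 0, 0]])

```text
clock: 45.1
eef_pos: [0.538, 0.3332, 0.0869]
tool_rot: [0.755, 0.655, 0.0, 0.001]
ft_force: [-0.7, -0.2, -1.0]
grip_width: 0.0113
grasp_force: 58.7
```

Run:
```python
from h import *
plan(.5359,.3336,.0385,81.9)
c=cam('wrist');held(c)
```

```text
pos [0.538  0.3332 0.0869] psi 81.9 roll total 0.000; after turn shift units [ 0.01 -0.1   2.42] grip 0.0113 tilt [0.0003 0.0013] clock 45.1
col bright [(215, 101), (221, 129), (227, 129), (233, 128), (239, 128), (245, 128), (251, 149), (257, 179), (263, 181), (269, 182), (275, 217), (281, 210), (287, 183), (293, 183), (299, 182), (305, 171), (311, 138), (317, 110), (323, 88), (329, 87), (335, 87), (341, 88), (347, 86), (353, 86), (359, 90), (365, 100), (371, 106), (377, 107), (383, 101), (389, 102), (395, 149)]
```

Request:
apply_moves(commands=[[0.05, -0.1, 0.8, 0], [0, 0, 0.8, 0], [0, 0, 0.5, 0], [0, 0, 0.3, 0], [0, 0, 0, 0]])

```text
clock: 45.57
eef_pos: [0.5357, 0.3346, 0.0385]
tool_rot: [0.755, 0.656, -0.0, 0.001]
ft_force: [-0.1, 0.3, -1.1]
grip_width: 0.0114
grasp_force: 58.8
```

Request:
apply_moves(commands=[[0, 0, 0, 0], [0, 0, 0, 0], [0, 0, 0, 0], [0, 0, 0, 0], [0, 0, 0, 0]], claw=0.7)

```text
clock: 45.98
eef_pos: [0.536, 0.3353, 0.0384]
tool_rot: [0.755, 0.656, 0.0, 0.001]
ft_force: [0.3, 0.0, 0.3]
grip_width: 0.0254
grasp_force: 0.0
```

Request:
apply_moves(commands=[[0, 0, -0.5, 0], [0, 0, -0.9, 0], [0, 0, -0.9, 0], [0, 0, -0.9, 0], [0, 0, -0.9, 0]])

```text
clock: 46.4
eef_pos: [0.5358, 0.3354, 0.1219]
tool_rot: [0.755, 0.656, 0.0, 0.001]
ft_force: [0.2, 0.7, 0.5]
grip_width: 0.0255
grasp_force: 0.0
```

Request:
apply_moves(commands=[[-0.9, 0, -0.6, 0], [-0.9, 0, -0.6, 0], [-0.9, 0, -0.6, 0], [-0.9, 0, 0, 0], [-0.9, 0, 0, 0]])

```text
clock: 46.82
eef_pos: [0.5238, 0.246, 0.1586]
tool_rot: [0.755, 0.656, 0.002, 0.002]
ft_force: [0.4, -0.2, -0.5]
grip_width: 0.0259
grasp_force: 0.0
```

Request:
apply_moves(commands=[[0, 0, 0, 0], [0, 0, 0, 0], [0, 0, 0, 0], [0, 0, 0, 0], [0, 0, 0, 0]])

```text
clock: 47.23
eef_pos: [0.5232, 0.2471, 0.1563]
tool_rot: [0.755, 0.656, 0.0, 0.001]
ft_force: [0.1, 0.1, 0.5]
grip_width: 0.0257
grasp_force: 0.0
```

Run:
```python
from h import *
c=cam('wrist','w8.png')
plan(.4425,-.313,.12,39)
plan(.4425,-.313,.12,81.9)
```

```text
pos [0.5231 0.2471 0.1562] psi 82.0 roll total 0.717; after turn shift units [-20.76  19.23   1.81] grip 0.0258 tilt [0.     0.0011] clock 47.3
pos [0.5231 0.2471 0.1562] psi 82.0 roll total 0.002; after turn shift units [-28.29  -0.05   1.81] grip 0.0258 tilt [0.     0.0011] clock 47.3
```

View pics/w8.png

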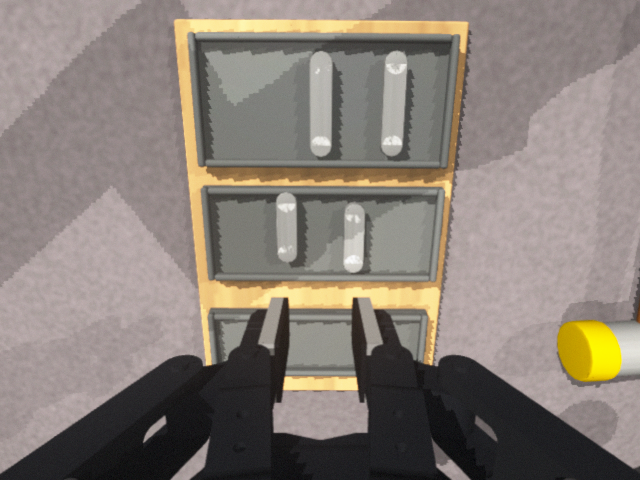

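Run:
```python
from h import *
c=cam('wrist')
P=onz(c,[[286,193],[287,262],[354,203],[354,272],[320,51],[321,156],[396,51],[392,156]],.02)[:,:2]
th=np.radians(-8.1);u=np.array([np.cos(th),np.sin(th)]);v=np.array([-u[1],u[0]])
print(((P-[.5235,.2465])@np.c_[u,v]*1000).round(1))
```

```text
[[-23.8  30.8]
 [-24.3 -18.4]
 [ 21.9  24.1]
 [ 23.4 -25.9]
 [ -1.3 117.5]
 [ -0.5  55.2]
 [ 44.7 117.7]
 [ 45.8  55.3]]
```

Request:
apply_moves(commands=[[-0.95, 0, 0, 0], [-0.95, 0, 0, 0], [-0.95, 0, 0, 0], [-0.95, 0, 0, 0], [-0.95, 0, 0, 0]], claw=0.5)

```text
clock: 47.75
eef_pos: [0.5096, 0.1518, 0.1563]
tool_rot: [0.755, 0.656, -0.0, 0.001]
ft_force: [-0.3, 0.2, 0.2]
grip_width: 0.0426
grasp_force: 0.0
```

Request:
apply_moves(commands=[[-0.95, 0, 0, 0], [-0.95, 0, 0, 0], [-0.95, 0, 0, 0], [-0.95, 0, 0, 0], [-0.95, 0, 0, 0]])

```text
clock: 48.17
eef_pos: [0.4965, 0.0576, 0.1566]
tool_rot: [0.755, 0.656, 0.0, 0.001]
ft_force: [1.1, 0.2, -0.7]
grip_width: 0.0428
grasp_force: 0.0
```

Request:
apply_moves(commands=[[-0.95, 0, 0, 0], [-0.95, 0, 0, 0], [-0.95, 0, 0, 0], [-0.95, 0, 0, 0], [-0.95, 0, 0, 0]])

```text
clock: 48.58
eef_pos: [0.4833, -0.0365, 0.1567]
tool_rot: [0.755, 0.656, 0.0, 0.001]
ft_force: [0.2, -0.7, 0.1]
grip_width: 0.043
grasp_force: 0.0
```

Request:
apply_moves(commands=[[-0.95, 0, 0, 0], [-0.95, 0, 0, 0], [-0.95, 0, 0, 0], [-0.95, 0, 0, 0], [-0.95, 0, 0, 0]])

```text
clock: 49.0
eef_pos: [0.4701, -0.1306, 0.1569]
tool_rot: [0.755, 0.656, 0.0, 0.001]
ft_force: [0.3, -0.1, -0.1]
grip_width: 0.0422
grasp_force: 0.0
```

Request:
apply_moves(commands=[[-0.95, 0, 0, 0], [-0.95, 0, 0, 0], [-0.95, 0, 0, 0], [-0.95, 0, 0, 0], [-0.95, 0, 0, 0]])

```text
clock: 49.42
eef_pos: [0.4568, -0.2247, 0.1569]
tool_rot: [0.755, 0.656, 0.0, 0.001]
ft_force: [0.4, 0.2, 0.0]
grip_width: 0.0422
grasp_force: 0.0
```

Request:
apply_moves(commands=[[-0.95, 0, 0.4, 0.1], [-0.95, 0, 0.4, 0.1], [-0.95, 0, 0.4, 0.1], [-0.95, 0, 0.4, 0.1], [-0.75, 0, 0.2, 0.1]])

```text
clock: 49.83
eef_pos: [0.4263, -0.3099, 0.12]
tool_rot: [0.9, 0.436, -0.0, 0.001]
ft_force: [0.5, 0.0, -1.1]
grip_width: 0.0428
grasp_force: 0.0
```

Request:
apply_moves(commands=[[0, 0, 0, 0.11], [0, 0, 0, 0.107], [0, 0, 0, 0], [0, 0, 0, 0], [0, 0, 0, 0]])

```text
clock: 50.25
eef_pos: [0.427, -0.3088, 0.1211]
tool_rot: [0.942, 0.335, 0.0, 0.001]
ft_force: [0.9, 0.2, 0.5]
grip_width: 0.0426
grasp_force: 0.0
```

Run:
```python
from h import *
keys(cam('wrist'));plan(.4425,-.313,.0285,39)
```

```text
key c(441 -314) L64.7 W15.4 yaw39.5 px(341,234)
key c(597 -311) L37.5 W15.4 yaw-12.0 px(524,18)
pos [ 0.427  -0.3088  0.1212] psi 39.1 roll total 0.001; after turn shift units [0.47 0.65 4.63] grip 0.0423 tilt [0.0005 0.0011] clock 50.3
```

Request:
apply_moves(commands=[[0.24, 0.33, 0.9, 0], [0.24, 0.32, 0.9, 0], [0, 0, 0.9, 0], [0, 0, 0.9, 0], [0, 0, 0.7, 0]])

```text
clock: 50.72
eef_pos: [0.4424, -0.3127, 0.0339]
tool_rot: [0.942, 0.334, 0.0, 0.001]
ft_force: [0.4, 0.3, -0.5]
grip_width: 0.0427
grasp_force: 0.0
```

Request:
apply_moves(commands=[[0, 0, 0.3, 0], [0, 0, 0, 0], [0, 0, 0, 0], [0, 0, 0, 0], [0, 0, 0, 0]])

```text
clock: 51.13
eef_pos: [0.4434, -0.3138, 0.0304]
tool_rot: [0.943, 0.333, 0.001, 0.002]
ft_force: [-0.1, 0.2, 0.6]
grip_width: 0.0428
grasp_force: 0.0
```

Request:
apply_moves(commands=[[0, 0, 0, 0], [0, 0, 0, 0], [0, 0, 0, 0], [0, 0, 0, 0], [0, 0, 0, 0]], claw=1)

```text
clock: 51.55
eef_pos: [0.4429, -0.3136, 0.03]
tool_rot: [0.943, 0.333, 0.001, 0.002]
ft_force: [-1.2, 0.9, 5.2]
grip_width: 0.0113
grasp_force: 58.8
```

Request:
apply_moves(commands=[[0, 0, 0, 0], [0, 0, -0.5, 0], [0, 0, -1, 0], [0, 0, -1, 0], [0, 0, -1, 0]])

```text
clock: 51.97
eef_pos: [0.4419, -0.3128, 0.0999]
tool_rot: [0.943, 0.333, 0.0, 0.0]
ft_force: [1.1, 0.2, -1.0]
grip_width: 0.0115
grasp_force: 58.7
```

Request:
apply_moves(commands=[[0, 0, -0.6, -0.105], [0, 0, -0.6, -0.105], [0, 0, 0, -0.105], [0, 0, 0, -0.105], [0, 0, 0, -0.105]])

```text
clock: 52.38
eef_pos: [0.4423, -0.3131, 0.1239]
tool_rot: [0.815, 0.579, 0.0, 0.001]
ft_force: [-1.1, 0.3, -0.1]
grip_width: 0.0111
grasp_force: 58.7
```

Request:
apply_moves(commands=[[0, 0, 0, -0.095], [0, 0, 0, -0.095], [0, 0, 0, 0], [0, 0, 0, 0], [0, 0, 0, 0]])

```text
clock: 52.8
eef_pos: [0.4423, -0.313, 0.1232]
tool_rot: [0.756, 0.654, 0.0, 0.001]
ft_force: [0.2, 0.3, -1.3]
grip_width: 0.0111
grasp_force: 58.7
```

Run:
```python
from h import *
c=cam('wrist');held(c)
plan(.4904,.3401,.125,81.9)
```

```text
col bright [(215, 62), (221, 64), (227, 64), (233, 65), (239, 66), (245, 192), (251, 238), (257, 247), (263, 245), (269, 244), (275, 248), (281, 249), (287, 244), (293, 244), (299, 242), (305, 215), (311, 193), (317, 176), (323, 142), (329, 159), (335, 172), (341, 194), (347, 194), (353, 193), (359, 205), (365, 212), (371, 211), (377, 209), (383, 206), (389, 175), (395, 169)]
pos [ 0.4423 -0.3131  0.1232] psi 81.8 roll total -0.002; after turn shift units [32.67 -2.22 -0.09] grip 0.0111 tilt [0.     0.0011] clock 52.9
```

Request:
apply_moves(commands=[[0.93, -0.07, -0.1, 0], [0.93, -0.07, 0, 0], [0.93, -0.07, 0, 0], [0.93, -0.07, 0, 0], [0.93, -0.07, 0, 0]])

```text
clock: 53.27
eef_pos: [0.4485, -0.2193, 0.1251]
tool_rot: [0.756, 0.654, 0.0, 0.001]
ft_force: [0.1, -0.5, -0.3]
grip_width: 0.0111
grasp_force: 58.7
```

Request:
apply_moves(commands=[[0.93, -0.07, 0, 0], [0.93, -0.07, 0, 0], [0.93, -0.07, 0, 0], [0.93, -0.07, 0, 0], [0.93, -0.07, 0, 0]])

```text
clock: 53.68
eef_pos: [0.4548, -0.1261, 0.125]
tool_rot: [0.756, 0.655, 0.0, 0.001]
ft_force: [0.9, 0.3, -0.5]
grip_width: 0.0108
grasp_force: 58.7
```

Request:
apply_moves(commands=[[0.93, -0.07, 0, 0], [0.93, -0.07, 0, 0], [0.93, -0.07, 0, 0], [0.93, -0.07, 0, 0], [0.93, -0.07, 0, 0]])

```text
clock: 54.1
eef_pos: [0.4611, -0.033, 0.1249]
tool_rot: [0.756, 0.655, 0.0, 0.001]
ft_force: [0.6, -0.4, -0.1]
grip_width: 0.0115
grasp_force: 58.7
```

Request:
apply_moves(commands=[[0.93, -0.07, 0, 0], [0.93, -0.07, 0, 0], [0.93, -0.07, 0, 0], [0.93, -0.07, 0, 0], [0.93, -0.07, 0, 0]])

```text
clock: 54.52
eef_pos: [0.4674, 0.06, 0.1247]
tool_rot: [0.756, 0.655, 0.0, 0.001]
ft_force: [-1.1, 0.1, -0.1]
grip_width: 0.0111
grasp_force: 58.7
```

Request:
apply_moves(commands=[[0.93, -0.07, 0, 0], [0.93, -0.07, 0, 0], [0.93, -0.07, 0, 0], [0.93, -0.07, 0, 0], [0.93, -0.07, 0, 0]])

```text
clock: 54.93
eef_pos: [0.4736, 0.1531, 0.1245]
tool_rot: [0.756, 0.655, 0.0, 0.001]
ft_force: [0.8, -0.1, -0.4]
grip_width: 0.011
grasp_force: 58.7
```

Request:
apply_moves(commands=[[0.93, -0.07, 0, 0], [0.93, -0.07, 0, 0], [0.93, -0.07, 0, 0], [0.93, -0.07, 0, 0], [0.93, -0.07, 0, 0]])

```text
clock: 55.35
eef_pos: [0.4799, 0.2461, 0.1243]
tool_rot: [0.756, 0.655, 0.0, 0.001]
ft_force: [0.2, 0.2, -0.3]
grip_width: 0.0111
grasp_force: 58.7
```

Request:
apply_moves(commands=[[0.93, -0.06, 0.4, 0], [0.93, -0.06, 0.4, 0], [0.95, 0, 0.4, 0], [0.95, 0, 0.4, 0], [0.95, 0, 0.3, 0]])

```text
clock: 55.77
eef_pos: [0.4907, 0.3395, 0.0854]
tool_rot: [0.756, 0.655, -0.0, 0.001]
ft_force: [0.3, -0.4, 0.0]
grip_width: 0.0113
grasp_force: 58.7
```

Request:
apply_moves(commands=[[0, 0, 0, 0], [0, 0, 0, 0], [0, 0, 0, 0], [0, 0, 0, 0], [0, 0, 0, 0]])

```text
clock: 56.18
eef_pos: [0.4911, 0.338, 0.0867]
tool_rot: [0.756, 0.655, 0.0, 0.001]
ft_force: [0.4, 0.0, -0.4]
grip_width: 0.0109
grasp_force: 58.7
```

Run:
```python
from h import *
plan(.4904,.3401,.0385,81.9)
c=cam('wrist');held(c)
```

```text
pos [0.4911 0.338  0.0867] psi 81.8 roll total -0.002; after turn shift units [ 0.1  -0.05  2.41] grip 0.0109 tilt [0.0002 0.0012] clock 56.2
col bright [(215, 129), (221, 127), (227, 128), (233, 127), (239, 127), (245, 144), (251, 174), (257, 184), (263, 184), (269, 203), (275, 210), (281, 193), (287, 181), (293, 181), (299, 180), (305, 169), (311, 129), (317, 111), (323, 87), (329, 87), (335, 87), (341, 87), (347, 86), (353, 86), (359, 90), (365, 104), (371, 107), (377, 99), (383, 97), (389, 115), (395, 122)]
```

Place, then view the mid tray before fixing the displaced key.

Request:
apply_moves(commands=[[0.04, -0.05, 0.8, 0], [0, 0, 0.8, 0], [0, 0, 0.5, 0], [0, 0, 0.3, 0], [0, 0, 0, 0]])

```text
clock: 56.65
eef_pos: [0.49, 0.339, 0.0384]
tool_rot: [0.756, 0.655, -0.0, 0.001]
ft_force: [0.4, -0.7, -1.1]
grip_width: 0.0113
grasp_force: 58.7
```

Request:
apply_moves(commands=[[0, 0, 0, 0], [0, 0, 0, 0], [0, 0, 0, 0], [0, 0, 0, 0], [0, 0, 0, 0]], claw=0.7)

```text
clock: 57.07
eef_pos: [0.4903, 0.3397, 0.0383]
tool_rot: [0.756, 0.655, 0.0, 0.001]
ft_force: [-0.4, -0.6, -0.1]
grip_width: 0.0254
grasp_force: 0.0
```

Request:
apply_moves(commands=[[0, 0, -0.5, 0], [0, 0, -0.9, 0], [0, 0, -0.9, 0], [0, 0, -0.9, 0], [0, 0, -0.9, 0]])

```text
clock: 57.48
eef_pos: [0.4901, 0.3398, 0.1218]
tool_rot: [0.756, 0.655, 0.0, 0.001]
ft_force: [0.6, -0.8, 0.4]
grip_width: 0.0258
grasp_force: 0.0
```

Request:
apply_moves(commands=[[-0.95, 0, 0, 0], [-0.95, 0, 0, 0], [-0.95, 0, 0, 0], [-0.95, 0, 0, 0], [-0.95, 0, 0, 0]])

```text
clock: 57.9
eef_pos: [0.4765, 0.2451, 0.1213]
tool_rot: [0.755, 0.655, 0.001, 0.001]
ft_force: [-0.3, -0.1, -0.7]
grip_width: 0.0255
grasp_force: 0.0
```

Request:
apply_moves(commands=[[-0.95, 0, 0, 0], [-0.95, 0, 0, 0], [0, 0, 0, 0], [0, 0, 0, 0], [0, 0, 0, 0]])

```text
clock: 58.32
eef_pos: [0.4717, 0.2087, 0.1211]
tool_rot: [0.756, 0.655, 0.001, 0.001]
ft_force: [-0.5, -0.5, -0.4]
grip_width: 0.0256
grasp_force: 0.0
```

Run:
```python
from h import *
c=cam('wrist','w9.png')
plan(.5007,.2497,.0385,81.9)
```

```text
pos [0.4717 0.2089 0.1209] psi 81.9 roll total -0.000; after turn shift units [2.22 1.15 4.12] grip 0.0255 tilt [0.0008 0.0012] clock 58.4
```

View pics/w9.png

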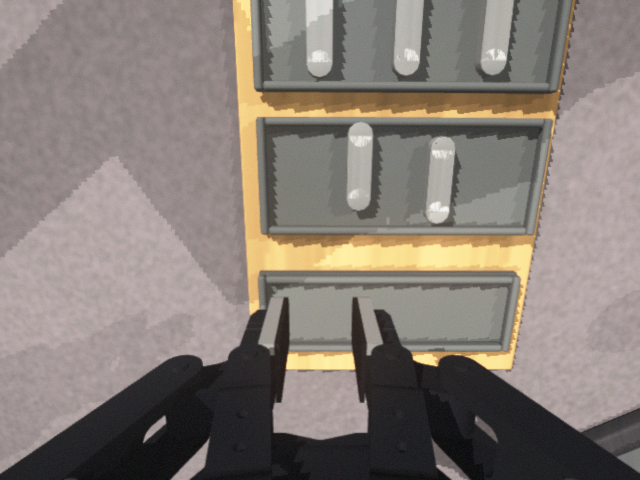

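Request:
apply_moves(commands=[[0.82, 0.37, 0.2, 0], [0.82, 0.37, 0.4, 0], [0.81, 0.36, 0.4, 0], [0, 0, 0.5, 0], [0, 0, 0.5, 0]])

```text
clock: 58.78
eef_pos: [0.5002, 0.2548, 0.0796]
tool_rot: [0.755, 0.656, 0.0, 0.001]
ft_force: [0.1, -1.0, -0.2]
grip_width: 0.0255
grasp_force: 0.0
```

Request:
apply_moves(commands=[[0, 0, 0.8, 0], [0, 0, 0.8, 0], [0, 0, 0.5, 0], [0, 0, 0, 0], [0, 0, 0, 0]])

```text
clock: 59.2
eef_pos: [0.4991, 0.2527, 0.0376]
tool_rot: [0.756, 0.655, -0.001, 0.001]
ft_force: [-0.0, -0.5, -0.2]
grip_width: 0.0255
grasp_force: 0.0
```

Request:
apply_moves(commands=[[0, 0, 0, 0], [0, 0, 0, 0], [0, 0, 0, 0], [0, 0, 0, 0], [0, 0, 0, 0]], claw=1)

```text
clock: 59.62
eef_pos: [0.5005, 0.2534, 0.0392]
tool_rot: [0.756, 0.655, 0.001, 0.001]
ft_force: [0.0, -1.7, 3.4]
grip_width: 0.0107
grasp_force: 59.1
```

Request:
apply_moves(commands=[[0, 0, 0, 0], [0, 0, -0.5, 0], [0, 0, -0.5, 0], [0, 0, 0, 0], [0, 0, 0, 0]])

```text
clock: 60.03
eef_pos: [0.5009, 0.254, 0.0596]
tool_rot: [0.756, 0.655, 0.001, 0.001]
ft_force: [0.7, -0.1, -0.5]
grip_width: 0.0112
grasp_force: 58.6
```

Run:
```python
from h import *
plan(.5007,.2497,.0385,81.9)
c=cam('wrist');held(c)
```

```text
pos [0.5009 0.254  0.0596] psi 81.9 roll total -0.001; after turn shift units [-0.21  0.02  1.05] grip 0.0112 tilt [0.0014 0.0014] clock 60.0
col bright [(215, 135), (221, 206), (227, 121), (233, 139), (239, 132), (245, 70), (251, 158), (257, 198), (263, 194), (269, 189), (275, 207), (281, 219), (287, 189), (293, 188), (299, 185), (305, 165), (311, 144), (317, 104), (323, 92), (329, 91), (335, 90), (341, 95), (347, 93), (353, 91), (359, 99), (365, 122), (371, 222), (377, 238), (383, 238), (389, 237), (395, 217)]
```

Request:
apply_moves(commands=[[-0.21, 0, 0, 0], [-0.21, 0, 0, 0], [0, 0, 0.5, 0], [0, 0, 0.4, 0], [0, 0, 0.12, 0]])

```text
clock: 60.5
eef_pos: [0.4984, 0.2445, 0.0368]
tool_rot: [0.756, 0.655, -0.001, 0.001]
ft_force: [-5.1, -4.1, 19.6]
grip_width: 0.0106
grasp_force: 75.4
```

Request:
apply_moves(commands=[[0, 0, 0, 0], [0, 0, 0, 0], [0, 0, 0, 0], [0, 0, 0, 0], [0, 0, 0, 0]])

```text
clock: 60.92
eef_pos: [0.4986, 0.245, 0.0375]
tool_rot: [0.756, 0.655, -0.0, 0.001]
ft_force: [-0.6, 0.6, -0.4]
grip_width: 0.0106
grasp_force: 73.1
```

Request:
apply_moves(commands=[[0, 0, 0, 0], [0, 0, 0, 0], [0, 0, 0, 0], [0, 0, 0, 0], [0, 0, 0, 0]], claw=0.7)

```text
clock: 61.33
eef_pos: [0.4989, 0.245, 0.038]
tool_rot: [0.756, 0.655, 0.0, 0.001]
ft_force: [0.4, 0.1, 0.2]
grip_width: 0.0257
grasp_force: 0.0
```

Request:
apply_moves(commands=[[0, 0, -0.5, 0], [0, 0, -0.9, 0], [0, 0, -0.9, 0], [0, 0, -0.9, 0], [0, 0, -0.9, 0]])

```text
clock: 61.75
eef_pos: [0.4988, 0.2451, 0.1216]
tool_rot: [0.756, 0.655, 0.0, 0.001]
ft_force: [0.0, 1.3, 0.5]
grip_width: 0.0254
grasp_force: 0.0
```

Request:
apply_moves(commands=[[-0.95, 0, -0.4, 0], [-0.95, 0, -0.4, 0], [-0.95, 0, -0.4, 0], [-0.95, 0, -0.4, 0], [0, 0, 0, 0]])

```text
clock: 62.17
eef_pos: [0.4882, 0.1677, 0.1545]
tool_rot: [0.757, 0.654, 0.001, 0.002]
ft_force: [-0.0, -0.1, -0.4]
grip_width: 0.0256
grasp_force: 0.0
```

Request:
apply_moves(commands=[[0, 0, 0, 0], [0, 0, 0, 0], [0, 0, 0, 0], [0, 0, 0, 0], [0, 0, 0, 0]])

```text
clock: 62.58
eef_pos: [0.4877, 0.1706, 0.1515]
tool_rot: [0.755, 0.655, -0.0, 0.001]
ft_force: [0.2, 0.1, 0.8]
grip_width: 0.0255
grasp_force: 0.0
```

```bash
cat >> h.py <<'E'
def tray(c,z=.02):
    im=c['image'];g=cv2.cvtColor(im,cv2.COLOR_BGR2GRAY).astype(int);th=np.radians(-8.1);u=np.array([np.cos(th),np.sin(th)]);v=np.array([-u[1],u[0]])
    b=((g>125)&(cv2.cvtColor(im,cv2.COLOR_BGR2HSV)[...,1]<45)).astype(np.uint8)[:290]
    for k in cv2.findContours(b,0,1)[0]:
        if cv2.contourArea(k)<250: continue
        Q=((onz(c,k.reshape(-1,2),z)[:,:2]-[.5235,.2465])@np.c_[u,v]*1000).astype(np.float32)
        (x,y),(w,h),a=cv2.minAreaRect(Q)
        if max(w,h)<80 and min(w,h)<25: print('tray u%.1f v%.1f'%(x,y),round(w,1),round(h,1),round(a,1))
E
python3 - <<'E'
from h import *
c=cam('wrist','w10.png');tray(c)
plan(.598,-.311,.12,168);plan(.598,-.311,.12,81.9)
E
```

```text
tray u22.4 v-0.8 14.2 48.6 0.3
tray u-25.5 v-1.2 13.8 49.2 0.5
tray u-1.0 v59.3 13.3 7.2 0.2
pos [0.4877 0.1705 0.1516] psi 81.9 roll total -1.435; after turn shift units [-10.4  -22.4    1.58] grip 0.0256 tilt [-0.0003  0.001 ] clock 62.6
pos [0.4877 0.1705 0.1516] psi 81.9 roll total 0.000; after turn shift units [-23.06   8.85   1.58] grip 0.0256 tilt [-0.0003  0.001 ] clock 62.6
```

View pics/w10.png

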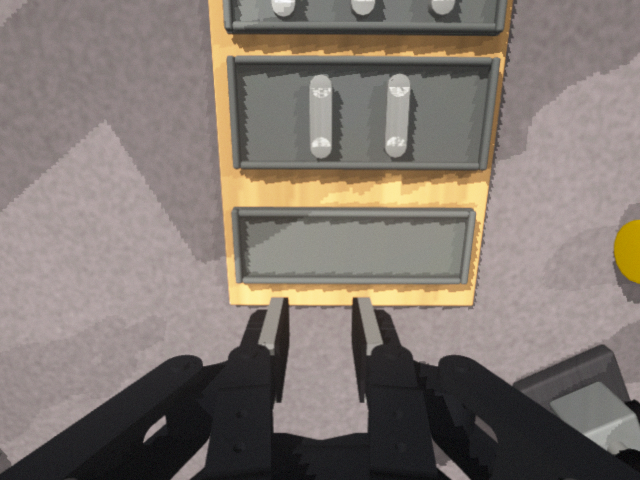

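Request:
apply_moves(commands=[[-0.92, 0, 0, 0], [-0.92, 0, 0, 0], [-0.92, 0, 0, 0], [-0.92, 0, 0, 0], [-0.92, 0, 0, 0]], claw=0.5)

```text
clock: 63.05
eef_pos: [0.4746, 0.0785, 0.1519]
tool_rot: [0.755, 0.655, -0.0, 0.001]
ft_force: [-0.9, -0.7, 0.0]
grip_width: 0.0426
grasp_force: 0.0
```

Request:
apply_moves(commands=[[-0.92, 0, 0, 0], [-0.92, 0, 0, 0], [-0.92, 0, 0, 0], [-0.92, 0, 0, 0], [-0.92, 0, 0, 0]])

```text
clock: 63.47
eef_pos: [0.4616, -0.0127, 0.1521]
tool_rot: [0.755, 0.655, -0.0, 0.001]
ft_force: [1.1, -0.1, 0.8]
grip_width: 0.0424
grasp_force: 0.0
```

Request:
apply_moves(commands=[[-0.92, 0.6, 0, 0], [-0.92, 0.6, 0, 0], [-0.92, 0.6, 0, 0], [-0.92, 0.6, 0, 0], [-0.92, 0.6, 0, 0]])

```text
clock: 63.88
eef_pos: [0.5085, -0.1125, 0.1523]
tool_rot: [0.755, 0.655, -0.0, 0.001]
ft_force: [-0.1, 0.1, -0.1]
grip_width: 0.0422
grasp_force: 0.0
```

Request:
apply_moves(commands=[[-0.92, 0.6, 0, 0], [-0.92, 0.6, 0, 0], [-0.92, 0.6, 0, 0], [-0.92, 0.6, 0, 0], [-0.92, 0.6, 0, 0]])

```text
clock: 64.3
eef_pos: [0.5549, -0.212, 0.1523]
tool_rot: [0.755, 0.655, -0.0, 0.001]
ft_force: [0.4, -0.3, 0.5]
grip_width: 0.0426
grasp_force: 0.0
```

Request:
apply_moves(commands=[[-0.92, 0.6, 0, 0], [-0.92, 0.6, 0, 0], [-0.92, 0.55, 0, 0], [-0.92, 0.55, 0, 0], [-0.92, 0.55, 0, 0]])

```text
clock: 64.72
eef_pos: [0.5983, -0.311, 0.1523]
tool_rot: [0.755, 0.655, -0.0, 0.001]
ft_force: [0.9, -0.3, 0.7]
grip_width: 0.0424
grasp_force: 0.0
```

Request:
apply_moves(commands=[[0, 0, 0, -0.11], [0, 0, 0, -0.11], [0, 0, 0, -0.11], [0, 0, 0, -0.11], [0, 0, 0, -0.11]])

```text
clock: 65.13
eef_pos: [0.5979, -0.3102, 0.1522]
tool_rot: [0.536, 0.844, -0.0, 0.001]
ft_force: [-0.6, -0.7, 0.2]
grip_width: 0.0425
grasp_force: 0.0
```

Request:
apply_moves(commands=[[0, 0, 0.2, -0.11], [0, 0, 0.3, -0.11], [0, 0, 0.3, -0.11], [0, 0, 0.3, -0.11], [0, 0, 0.3, -0.11]])

```text
clock: 65.55
eef_pos: [0.598, -0.3101, 0.1241]
tool_rot: [0.274, 0.962, -0.0, 0.001]
ft_force: [-0.2, 0.5, -0.5]
grip_width: 0.0427
grasp_force: 0.0
```

Request:
apply_moves(commands=[[0, 0, 0, -0.11], [0, 0, 0, -0.11], [0, 0, 0, -0.11], [0, 0, 0, 0], [0, 0, 0, 0]])

```text
clock: 65.97
eef_pos: [0.598, -0.3102, 0.1245]
tool_rot: [0.109, 0.994, -0.001, 0.001]
ft_force: [-0.2, 0.8, -0.1]
grip_width: 0.0427
grasp_force: 0.0
```

Run:
```python
from h import *
keys(cam('wrist'));plan(.598,-.311,.0285,168)
```

```text
key c(598 -312) L38.9 W15.1 yaw-12.0 px(318,248)
pos [ 0.598  -0.3103  0.1246] psi 167.5 roll total -0.008; after turn shift units [-0.01 -0.04  4.81] grip 0.0425 tilt [-0.0006  0.0006] clock 66.0
```

Request:
apply_moves(commands=[[0.03, -0.07, 0.9, -0.008], [0, 0, 0.9, 0], [0, 0, 0.9, 0], [0, 0, 0.9, 0], [0, 0, 0.8, 0]])

```text
clock: 66.43
eef_pos: [0.5969, -0.3117, 0.0358]
tool_rot: [0.105, 0.995, -0.001, 0.001]
ft_force: [0.4, 0.2, -0.5]
grip_width: 0.0427
grasp_force: 0.0
```

Request:
apply_moves(commands=[[0, 0, 0.38, 0], [0, 0, 0, 0], [0, 0, 0, 0], [0, 0, 0, 0], [0, 0, 0, 0]])

```text
clock: 66.85
eef_pos: [0.5982, -0.3124, 0.0311]
tool_rot: [0.104, 0.995, -0.001, 0.002]
ft_force: [0.2, -0.1, -0.2]
grip_width: 0.0429
grasp_force: 0.0
```

Request:
apply_moves(commands=[[0, 0, 0, 0], [0, 0, 0, 0], [0, 0, 0, 0], [0, 0, 0, 0], [0, 0, 0, 0]], claw=1)

```text
clock: 67.27
eef_pos: [0.5977, -0.3122, 0.0305]
tool_rot: [0.103, 0.995, -0.001, 0.002]
ft_force: [-0.5, 0.9, 4.9]
grip_width: 0.0111
grasp_force: 58.9
```

Request:
apply_moves(commands=[[0, 0, 0, 0], [0, 0, -0.5, 0], [0, 0, -1, 0], [0, 0, -1, 0], [0, 0, -1, 0]])

```text
clock: 67.68
eef_pos: [0.5965, -0.3115, 0.0997]
tool_rot: [0.103, 0.995, -0.0, 0.0]
ft_force: [0.9, -0.5, 0.3]
grip_width: 0.0115
grasp_force: 58.6
```

Request:
apply_moves(commands=[[0, 0, -0.6, 0.11], [0, 0, -0.6, 0.11], [0, 0, 0, 0.11], [0, 0, 0, 0.11], [0, 0, 0, 0.11]])

```text
clock: 68.1
eef_pos: [0.5969, -0.3117, 0.1239]
tool_rot: [0.384, 0.923, -0.0, 0.001]
ft_force: [0.1, 0.9, -0.3]
grip_width: 0.0114
grasp_force: 58.6
```

Request:
apply_moves(commands=[[0, 0, 0, 0.11], [0, 0, 0, 0.11], [0, 0, 0, 0.11], [0, 0, 0, 0.11], [0, 0, 0, 0.11]])

```text
clock: 68.52
eef_pos: [0.5967, -0.3116, 0.1233]
tool_rot: [0.631, 0.776, -0.0, 0.001]
ft_force: [0.3, 0.1, -0.5]
grip_width: 0.0112
grasp_force: 58.6
```

Request:
apply_moves(commands=[[0, 0, 0, 0.11], [0, 0, 0, 0.11], [0, 0, 0, 0.11], [0, 0, 0, 0], [0, 0, 0, 0]])

```text
clock: 68.93
eef_pos: [0.5968, -0.3116, 0.1233]
tool_rot: [0.752, 0.659, -0.0, 0.001]
ft_force: [-0.8, -0.4, -0.1]
grip_width: 0.0113
grasp_force: 58.6
```

Run:
```python
from h import *
c=cam('wrist');held(c)
plan(.5111,.1594,.125,81.9)
```

```text
col bright [(215, 59), (221, 60), (227, 60), (233, 60), (239, 61), (245, 61), (251, 62), (257, 63), (263, 63), (269, 65), (275, 66), (281, 218), (287, 242), (293, 241), (299, 239), (305, 247), (311, 194), (317, 168), (323, 147), (329, 145), (335, 178), (341, 209), (347, 199), (353, 192), (359, 205), (365, 237), (371, 238), (377, 213), (383, 215), (389, 219), (395, 213)]
pos [ 0.5968 -0.3117  0.1234] psi 82.5 roll total 0.010; after turn shift units [22.72 -7.56 -0.08] grip 0.0113 tilt [-0.      0.0009] clock 69.0
```

Request:
apply_moves(commands=[[0.91, -0.5, -0.1, 0.01], [0.91, -0.5, 0, 0], [0.91, -0.5, 0, 0], [0.91, -0.5, 0, 0], [0.91, -0.5, 0, 0]])

```text
clock: 69.4
eef_pos: [0.5599, -0.2138, 0.1252]
tool_rot: [0.756, 0.655, 0.0, 0.001]
ft_force: [-0.1, 0.4, -0.9]
grip_width: 0.0111
grasp_force: 58.7
```

Request:
apply_moves(commands=[[0.91, -0.5, 0, 0], [0.91, -0.5, 0, 0], [0.91, -0.5, 0, 0], [0.91, -0.5, 0, 0], [0.91, -0.5, 0, 0]])

```text
clock: 69.82
eef_pos: [0.5236, -0.1165, 0.1252]
tool_rot: [0.756, 0.655, 0.0, 0.001]
ft_force: [-0.3, 0.5, 0.2]
grip_width: 0.0111
grasp_force: 58.7
```

Request:
apply_moves(commands=[[0.91, -0.5, 0, 0], [0.91, -0.5, 0, 0], [0.91, -0.5, 0, 0], [0.91, -0.5, 0, 0], [0.91, -0.5, 0, 0]])

```text
clock: 70.23
eef_pos: [0.4872, -0.0192, 0.125]
tool_rot: [0.756, 0.655, 0.0, 0.001]
ft_force: [-0.3, 0.4, -1.3]
grip_width: 0.0113
grasp_force: 58.7
```

Request:
apply_moves(commands=[[0.91, 0, 0, 0], [0.91, 0, 0, 0], [0.91, 0, 0, 0], [0.91, 0, 0, 0], [0.91, 0, 0, 0]])

```text
clock: 70.65
eef_pos: [0.5008, 0.0709, 0.1249]
tool_rot: [0.756, 0.655, 0.0, 0.001]
ft_force: [0.0, 0.1, 0.2]
grip_width: 0.0114
grasp_force: 58.7
```

Request:
apply_moves(commands=[[0.91, 0, 0.4, 0], [0.91, 0, 0.4, 0], [0.91, 0, 0.4, 0], [0.91, 0, 0.4, 0], [0.9, 0, 0.3, 0]])

```text
clock: 71.07
eef_pos: [0.5137, 0.1606, 0.086]
tool_rot: [0.756, 0.655, -0.0, 0.001]
ft_force: [-0.2, -0.5, -0.3]
grip_width: 0.0111
grasp_force: 58.7
```

Request:
apply_moves(commands=[[0, 0, 0, 0], [0, 0, 0, 0], [0, 0, 0, 0], [0, 0, 0, 0], [0, 0, 0, 0]])

```text
clock: 71.48
eef_pos: [0.5141, 0.1589, 0.087]
tool_rot: [0.757, 0.654, 0.0, 0.001]
ft_force: [0.8, -0.1, -0.4]
grip_width: 0.0108
grasp_force: 58.7
```

Run:
```python
from h import *
plan(.5111,.1594,.0385,81.9)
c=cam('wrist');held(c)
```

```text
pos [0.5141 0.1589 0.087 ] psi 81.7 roll total -0.004; after turn shift units [ 0.   -0.15  2.42] grip 0.0108 tilt [0.0003 0.0014] clock 71.5
col bright [(215, 197), (221, 111), (227, 135), (233, 70), (239, 115), (245, 146), (251, 154), (257, 153), (263, 153), (269, 153), (275, 153), (281, 145), (287, 176), (293, 174), (299, 172), (305, 168), (311, 130), (317, 105), (323, 86), (329, 97), (335, 106), (341, 140), (347, 143), (353, 123), (359, 127), (365, 160), (371, 161), (377, 166), (383, 160), (389, 167), (395, 161)]
```

Request:
apply_moves(commands=[[0.03, -0.1, 0.8, -0.004], [0, 0, 0.8, 0], [0, 0, 0.5, 0], [0, 0, 0.3, 0], [0, 0, 0, 0]])

```text
clock: 71.95
eef_pos: [0.5118, 0.1601, 0.0387]
tool_rot: [0.755, 0.656, -0.0, 0.001]
ft_force: [-0.8, -0.6, -0.3]
grip_width: 0.0112
grasp_force: 58.7
```

Request:
apply_moves(commands=[[0, 0, 0, 0], [0, 0, 0, 0], [0, 0, 0, 0], [0, 0, 0, 0], [0, 0, 0, 0]], claw=0.7)

```text
clock: 72.37
eef_pos: [0.5121, 0.1606, 0.0386]
tool_rot: [0.755, 0.656, 0.0, 0.001]
ft_force: [0.1, -1.3, 0.1]
grip_width: 0.026
grasp_force: 0.0
```

Request:
apply_moves(commands=[[0, 0, -0.5, 0], [0, 0, -0.9, 0], [0, 0, -0.9, 0], [0, 0, -0.9, 0], [0, 0, -0.9, 0]])

```text
clock: 72.78
eef_pos: [0.5119, 0.1607, 0.1221]
tool_rot: [0.755, 0.656, 0.0, 0.001]
ft_force: [0.1, 0.9, 0.6]
grip_width: 0.0254
grasp_force: 0.0
```

Request:
apply_moves(commands=[[-0.9, 0, -1, 0], [-0.9, 0, -1, 0], [-0.9, 0, -1, 0], [-0.9, 0, -1, 0], [-0.9, 0, -1, 0]])

```text
clock: 73.2
eef_pos: [0.4988, 0.071, 0.2225]
tool_rot: [0.755, 0.656, 0.0, 0.001]
ft_force: [-0.5, 0.0, -0.2]
grip_width: 0.0256
grasp_force: 0.0
```

Request:
apply_moves(commands=[[0, 0, -1, 0], [0, 0, -0.5, 0], [0, 0, 0, 0], [0, 0, 0, 0], [0, 0, 0, 0]])

```text
clock: 73.62
eef_pos: [0.4985, 0.0722, 0.2495]
tool_rot: [0.755, 0.656, -0.001, 0.001]
ft_force: [-0.3, 0.5, -0.0]
grip_width: 0.0253
grasp_force: 0.0
```

Run:
```python
from h import *
c=cam('wrist');tray(c)
plan(.655,-.08,.25,81.9)
```

```text
tray u-29.3 v-82.3 36.3 19.5 1.9
tray u22.4 v-16.2 13.7 18.1 1.0
tray u-25.3 v-16.5 14.0 19.1 3.5
pos [0.4983 0.0722 0.2491] psi 82.0 roll total 0.002; after turn shift units [-6.43  8.83 -0.04] grip 0.0254 tilt [-0.0011  0.0003] clock 73.7
```

```bash
python3 -c "
from h import *
cam('wrist','w11.png')"
```

Request:
apply_moves(commands=[[-0.64, 0.88, 0, 0], [-0.64, 0.88, 0, 0], [-0.64, 0.88, 0, 0], [-0.64, 0.88, 0, 0], [-0.64, 0.88, 0, 0]])

```text
clock: 74.13
eef_pos: [0.5775, -0.0042, 0.2494]
tool_rot: [0.755, 0.656, -0.001, 0.0]
ft_force: [-0.2, 0.8, -0.5]
grip_width: 0.0256
grasp_force: 0.0
```

Request:
apply_moves(commands=[[-0.64, 0.88, 0, 0], [-0.64, 0.88, 0, 0], [-0.64, 0.88, 0, 0], [-0.64, 0.88, 0, 0], [-0.64, 0.88, 0, 0]], claw=0.3)

```text
clock: 74.55
eef_pos: [0.6558, -0.0798, 0.2493]
tool_rot: [0.755, 0.656, -0.001, 0.0]
ft_force: [0.4, -0.3, -0.1]
grip_width: 0.0597
grasp_force: 0.0
```

Request:
apply_moves(commands=[[0, 0, 0, 0], [0, 0, 0, 0], [0, 0, 0, 0], [0, 0, 0, 0], [0, 0, 0, 0]])

```text
clock: 74.97
eef_pos: [0.655, -0.0786, 0.2512]
tool_rot: [0.755, 0.656, -0.0, 0.001]
ft_force: [-1.2, 0.4, -0.8]
grip_width: 0.0597
grasp_force: 0.0
```

Run:
```python
from h import *
c=cam('wrist','w12.png');plan(.675,-.0045,.25,81.9)
im=c['image'];print(proj(c,[[.675,-.0045,.144],[.675,-.0045,.174]]))
a=cv2.imread('pics/w11.png')
u=proj(c,[[.675,-.0045,.16]])[0].astype(int)
x0=max(0,u[0]-75);y0=max(0,u[1]-75);print('crop origin',x0,y0)
d=cv2.resize(im[y0:y0+150,x0:x0+150],(600,600),interpolation=cv2.INTER_CUBIC)
e=cv2.resize(a[40:340,200:500],(200,200));f=cv2.resize(im,(200,150))
m=np.zeros((600,800,3),np.uint8);m[:,:600]=d;m[:200,600:]=e;m[200:350,600:]=f;m[350:500,600:]=cv2.resize(a,(200,150))
cv2.imwrite('pics/m.png',m)
```

```text
pos [ 0.6551 -0.0787  0.2515] psi 82.0 roll total 0.002; after turn shift units [3.81 0.46 0.07] grip 0.0598 tilt [0.0001 0.0011] clock 75.0
[[337.99360588 121.50869132]
 [340.78497125 121.55446188]]
crop origin 264 46
```

View pics/m.png

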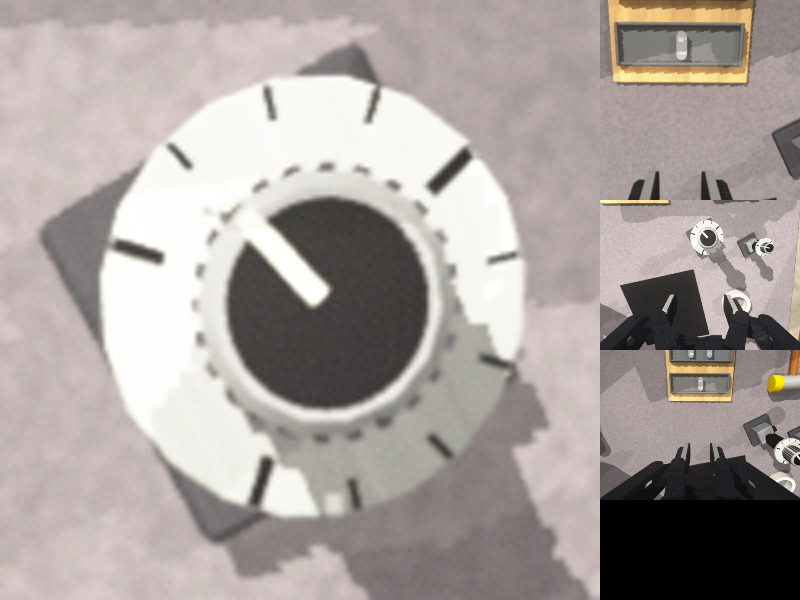

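Run:
```python
from h import *
c=cam('wrist');im=c['image']
a=onz(c,[[346,121.5]],.174)[0];b=onz(c,[[342.3,120.3]],.144)[0];print(a,b)
g=cv2.cvtColor(im,cv2.COLOR_BGR2GRAY);roi=np.zeros_like(g);cv2.circle(roi,(346,121),30,255,-1)
k=max(cv2.findContours(((g<90)&(roi>0)).astype(np.uint8),0,2)[0],key=cv2.contourArea);e,r=cv2.minEnclosingCircle(k);print(e,r,onz(c,[e],.174))
plan(a[0]/2+b[0]/2,a[1]/2+b[1]/2,.21,165)
```

```text
[ 0.67768806 -0.00491384  0.174     ] [ 0.67765025 -0.00427683  0.144     ]
(345.5, 121.26470947265625) 25.85654067993164 [[ 0.67745838 -0.00477044  0.174     ]]
pos [ 0.6552 -0.0788  0.2516] psi 82.0 roll total -1.383; after turn shift units [-0.13  3.88  2.08] grip 0.0598 tilt [0.0002 0.0012] clock 75.1
```

Request:
apply_moves(commands=[[0, 0, 0, -0.115], [0, 0, 0, -0.115], [0, 0, 0, -0.115], [0, 0, 0, -0.115], [0, 0, 0, -0.115]])

```text
clock: 75.48
eef_pos: [0.6553, -0.0791, 0.2516]
tool_rot: [0.524, 0.852, -0.0, 0.001]
ft_force: [0.2, 0.5, 0.3]
grip_width: 0.0595
grasp_force: 0.0
```

Request:
apply_moves(commands=[[0, 0, 0, -0.115], [0, 0, 0, -0.115], [0, 0, 0, -0.115], [0, 0, 0, -0.115], [0, 0, 0, -0.115]])

```text
clock: 75.9
eef_pos: [0.6553, -0.0791, 0.2516]
tool_rot: [0.248, 0.969, -0.001, 0.001]
ft_force: [0.1, 0.2, 0.1]
grip_width: 0.0594
grasp_force: 0.0
```

Request:
apply_moves(commands=[[0, 0, 0, -0.115], [0, 0, 0, -0.115], [0, 0.6, 0, 0], [0, 0.6, 0, 0], [0, 0.6, 0, 0]])

```text
clock: 76.32
eef_pos: [0.6652, -0.0433, 0.2514]
tool_rot: [0.134, 0.991, -0.0, 0.001]
ft_force: [1.1, 0.3, -0.2]
grip_width: 0.0595
grasp_force: 0.0
```

Request:
apply_moves(commands=[[0, 0.6, 0, 0], [0, 0.6, 0, 0], [-0.1, 0.6, 0, 0], [0, 0.28, 0, 0], [0, 0, 0, 0]])

```text
clock: 76.73
eef_pos: [0.6783, -0.0031, 0.2507]
tool_rot: [0.131, 0.991, -0.001, 0.001]
ft_force: [-0.6, -0.8, 0.3]
grip_width: 0.0599
grasp_force: 0.0
```

Request:
apply_moves(commands=[[0, 0, 0.3, 0], [0, 0, 0.3, 0], [0, 0, 0, 0], [0, 0, 0, 0], [0, 0, 0, 0]])

```text
clock: 77.15
eef_pos: [0.6776, -0.0059, 0.2389]
tool_rot: [0.133, 0.991, -0.001, 0.001]
ft_force: [0.2, -0.0, 1.0]
grip_width: 0.0595
grasp_force: 0.0
```

Run:
```python
from h import *
plan(.6776,-.0046,.171,165);print(bot.get_obs()['joint_pos'])
```

```text
pos [ 0.6776 -0.0059  0.2389] psi 164.7 roll total -0.005; after turn shift units [0.02 0.06 3.39] grip 0.0595 tilt [-0.0008  0.0007] clock 77.2
[-0.00803068  0.61918889  0.54598496  1.49645123 -0.00169768  0.2588676 ]
```

Request:
apply_moves(commands=[[0.02, 0.06, 0.7, 0], [0, 0, 0.7, 0], [0, 0, 0.7, 0], [0, 0, 0.7, 0], [0, 0, 0.5, 0]])

```text
clock: 77.57
eef_pos: [0.6775, -0.0045, 0.172]
tool_rot: [0.133, 0.991, -0.001, 0.0]
ft_force: [-0.4, -0.2, 0.6]
grip_width: 0.0594
grasp_force: 0.0
```

Request:
apply_moves(commands=[[0, 0, 0, 0], [0, 0, 0, 0], [0, 0, 0, 0], [0, 0, 0, 0], [0, 0, 0, 0]])

```text
clock: 77.98
eef_pos: [0.6785, -0.0041, 0.1743]
tool_rot: [0.133, 0.991, -0.001, 0.002]
ft_force: [0.1, -0.3, -0.4]
grip_width: 0.0599
grasp_force: 0.0
```

Request:
apply_moves(commands=[[0, 0, 0, 0], [0, 0, 0, 0], [0, 0, 0, 0], [0, 0, 0, 0], [0, 0, 0, 0]], claw=1)

```text
clock: 78.4
eef_pos: [0.6779, -0.0048, 0.174]
tool_rot: [0.133, 0.991, -0.001, 0.001]
ft_force: [-1.9, -3.3, 5.7]
grip_width: 0.0308
grasp_force: 59.9
```

Run:
```python
from h import *
plan(.6776,-.0046,.171,15);o=bot.get_obs();print(o['ft_force'],o['ft_torque'],o['grasp_force'])
```

```text
pos [ 0.6779 -0.0048  0.174 ] psi 164.7 roll total 2.496; after turn shift units [-0.01 -0.01  0.15] grip 0.0308 tilt [-0.0013  0.0014] clock 78.4
[-1.87694937 -3.29505404  5.67452474] [-0.63667437  0.50930746  0.05411776] 59.93367612361908
```

Request:
apply_moves(commands=[[0, 0, 0, 0.1], [0, 0, 0, 0.1], [0, 0, 0, 0.1], [0, 0, 0, 0.1], [0, 0, 0, 0.1]])

```text
clock: 78.82
eef_pos: [0.6779, -0.0048, 0.174]
tool_rot: [0.387, 0.922, -0.001, 0.002]
ft_force: [-2.4, -1.9, 5.9]
grip_width: 0.0308
grasp_force: 60.2
```

Request:
apply_moves(commands=[[0, 0, 0, 0.1], [0, 0, 0, 0.1], [0, 0, 0, 0.1], [0, 0, 0, 0.1], [0, 0, 0, 0.1]])

```text
clock: 79.23
eef_pos: [0.6779, -0.0048, 0.174]
tool_rot: [0.613, 0.79, -0.0, 0.002]
ft_force: [-1.0, -3.3, 5.7]
grip_width: 0.0313
grasp_force: 60.3
```

Request:
apply_moves(commands=[[0, 0, 0, 0.1], [0, 0, 0, 0.1], [0, 0, 0, 0.1], [0, 0, 0, 0.1], [0, 0, 0, 0.1]])

```text
clock: 79.65
eef_pos: [0.6778, -0.0048, 0.1739]
tool_rot: [0.796, 0.605, 0.0, 0.002]
ft_force: [-1.9, -3.1, 7.0]
grip_width: 0.0311
grasp_force: 60.3
```

Request:
apply_moves(commands=[[0, 0, 0, 0.1], [0, 0, 0, 0.1], [0, 0, 0, 0.1], [0, 0, 0, 0.1], [0, 0, 0, 0.1]])

```text
clock: 80.07
eef_pos: [0.6778, -0.0047, 0.174]
tool_rot: [0.926, 0.378, 0.001, 0.002]
ft_force: [-1.5, -2.5, 6.3]
grip_width: 0.0311
grasp_force: 60.3
```

Request:
apply_moves(commands=[[0, 0, 0, 0.1], [0, 0, 0, 0.1], [0, 0, 0, 0.1], [0, 0, 0, 0.1], [0, 0, 0, 0.1]])

```text
clock: 80.48
eef_pos: [0.6778, -0.0047, 0.174]
tool_rot: [0.992, 0.126, 0.001, 0.001]
ft_force: [-2.7, -2.5, 6.4]
grip_width: 0.0309
grasp_force: 60.3
```

Request:
apply_moves(commands=[[0, 0, 0, 0], [0, 0, 0, 0], [0, 0, 0, 0], [0, 0, 0, 0], [0, 0, 0, 0]])

```text
clock: 80.9
eef_pos: [0.6779, -0.0047, 0.174]
tool_rot: [0.992, 0.128, 0.001, 0.001]
ft_force: [-2.5, -3.2, 5.7]
grip_width: 0.0308
grasp_force: 60.3
```

Request:
apply_moves(commands=[[0, 0, 0, 0], [0, 0, 0, 0], [0, 0, 0, 0], [0, 0, 0, 0], [0, 0, 0, 0]], claw=0.3)

```text
clock: 81.32
eef_pos: [0.6779, -0.0037, 0.1726]
tool_rot: [0.992, 0.129, 0.001, 0.001]
ft_force: [0.2, -0.1, -0.4]
grip_width: 0.0602
grasp_force: 0.0
```

Request:
apply_moves(commands=[[0, 0, -0.5, 0], [0, 0, -0.9, 0], [0, 0, -0.9, 0], [0, 0, -0.9, 0], [0, 0, -0.9, 0]])

```text
clock: 81.73
eef_pos: [0.6778, -0.0038, 0.2568]
tool_rot: [0.992, 0.129, 0.001, 0.001]
ft_force: [-0.3, -0.2, -0.3]
grip_width: 0.0597
grasp_force: 0.0
```

Request:
apply_moves(commands=[[-0.9, 0, 0, 0], [-0.9, 0, 0, 0], [-0.9, 0, 0, 0], [-0.9, 0, 0, 0], [0, 0, 0, 0]])

```text
clock: 82.15
eef_pos: [0.6055, -0.0229, 0.2564]
tool_rot: [0.992, 0.128, 0.0, 0.001]
ft_force: [-0.0, -0.4, 0.3]
grip_width: 0.0598
grasp_force: 0.0
```

Request:
apply_moves(commands=[[0, 0, 0, 0], [0, 0, 0, 0], [0, 0, 0, 0], [0, 0, 0, 0], [0, 0, 0, 0]])

```text
clock: 82.57
eef_pos: [0.6088, -0.022, 0.2546]
tool_rot: [0.992, 0.129, 0.001, 0.001]
ft_force: [0.6, -0.4, -0.6]
grip_width: 0.0602
grasp_force: 0.0
```

Run:
```python
from h import *
c=cam('wrist','w13.png');im=c['image'];plan(.6776,-.0046,.25,15)
g=cv2.cvtColor(im,cv2.COLOR_BGR2GRAY)
ctr=np.array([.6776,-.0046])
# white line on the end face at z=.174
for r in (6,9,12):
    A=np.arange(0,360,2);X=np.c_[ctr[0]+r/1000*np.cos(np.radians(A)),ctr[1]+r/1000*np.sin(np.radians(A)),np.full(len(A),.174)]
    p=proj(c,X);v=np.array([g[int(round(y)),int(round(x))] for x,y in p]);print('line r',r,A[v>v.min()*.4+v.max()*.6])
# ticks on the disc at z=.144
A=np.arange(0,360,1);V=[]
for r in (25,26,27,28):
    X=np.c_[ctr[0]+r/1000*np.cos(np.radians(A)),ctr[1]+r/1000*np.sin(np.radians(A)),np.full(360,.144)]
    p=proj(c,X);V.append([g[int(round(y)),int(round(x))] for x,y in p])
V=np.array(V).mean(0);med=np.array([np.median(np.take(V,range(i-12,i+13),mode='wrap')) for i in range(360)])
d=(V<med*.8).astype(int);s=[i for i in range(360) if d[i] and not d[i-1]]
print('ticks',[(i,next(k for k in range(1,60) if not d[(i+k)%360])) for i in s])
```

```text
pos [ 0.6086 -0.0221  0.2546] psi 14.8 roll total -0.004; after turn shift units [3.56 0.05 0.23] grip 0.0597 tilt [0.0005 0.0009] clock 82.6
line r 6 [316 318 320 322 324 326 328 330 332 334 336 338 340 342 344 346]
line r 9 [324 326 328 330 332 334 336 338 340 342]
line r 12 [ 10  12  14  16  18  20  30  36  38  42  66  70  74 326 328 330 332 334
 336 338 340 358]
ticks [(4, 3), (34, 5), (65, 3), (96, 3), (126, 3), (155, 5), (243, 5), (274, 3), (303, 4), (334, 2)]
```

Request:
apply_moves(commands=[[-0.31, -0.91, -0.1, 0], [-0.31, -0.91, -0.1, 0], [-0.31, -0.91, -0.1, 0], [-0.31, -0.91, -0.1, 0], [-0.31, -0.91, -0.1, 0]])

```text
clock: 83.03
eef_pos: [0.5546, 0.0586, 0.2646]
tool_rot: [0.992, 0.128, 0.001, 0.001]
ft_force: [-1.1, 0.6, 0.7]
grip_width: 0.06
grasp_force: 0.0
```

Request:
apply_moves(commands=[[-0.31, -0.91, 0, 0], [-0.31, -0.91, 0, 0], [-0.31, -0.91, 0, 0], [-0.31, -0.91, 0, 0], [-0.31, -0.91, 0, 0]])

```text
clock: 83.45
eef_pos: [0.5021, 0.136, 0.2644]
tool_rot: [0.991, 0.132, 0.0, -0.001]
ft_force: [0.0, -0.1, -0.1]
grip_width: 0.06
grasp_force: 0.0
```

Request:
apply_moves(commands=[[-0.31, -0.91, 0, 0], [-0.31, -0.91, 0, 0], [-0.31, -0.91, 0, 0], [-0.31, -0.91, 0, 0], [-0.31, -0.91, 0, 0]])

```text
clock: 83.87
eef_pos: [0.4605, 0.168, 0.2659]
tool_rot: [0.986, 0.164, -0.003, -0.019]
ft_force: [-1.3, -0.3, -0.7]
grip_width: 0.06
grasp_force: 0.0
```

Request:
apply_moves(commands=[[0, 0, 0, 0], [0, 0, 0, 0], [0, 0, 0, 0], [0, 0, 0, 0], [0, 0, 0, 0]])

```text
clock: 84.28
eef_pos: [0.4614, 0.1676, 0.2658]
tool_rot: [0.986, 0.163, -0.003, -0.019]
ft_force: [0.4, 0.6, -0.8]
grip_width: 0.0594
grasp_force: 0.0
```

Run:
```python
from h import *
c=cam('wrist','w14.png');im=c['image']
th=np.radians(-8.1);u=np.array([np.cos(th),np.sin(th)]);v=np.array([-u[1],u[0]])
# rectify board plane z=.02 at 0.5 mm/px: rows = -u, cols = -v
U,V=np.meshgrid(np.arange(-85,85,.5),np.arange(-135,135,.5),indexing='ij')
X=np.c_[(np.array([.5235,.2465])+U.reshape(-1,1)/1000*u+V.reshape(-1,1)/1000*v),np.full(U.size,.02)]
m=proj(c,X).astype(np.float32).reshape(*U.shape,2);w=cv2.remap(im,m[...,0],m[...,1],cv2.INTER_LINEAR)
cv2.imwrite('pics/rect.png',w);h=cv2.cvtColor(w,cv2.COLOR_BGR2HSV);g=cv2.cvtColor(w,cv2.COLOR_BGR2GRAY)
for T in (140,150,160,170,180):
    b=((g>T)&(h[...,1]<50)).astype(np.uint8);o=[]
    for k in cv2.findContours(b,0,1)[0]:
        (y,x),(a,d),t=cv2.minAreaRect(k)
        if 12<min(a,d)/2<20 and 25<max(a,d)/2<75:o.append('u%.0f v%.0f L%.0f W%.0f a%.0f'%(x/2-85,y/2-135,max(a,d)/2,min(a,d)/2,t%90))
    print(T,o)
```

```text
140 ['u45 v87 L61 W14 a88', 'u22 v-0 L48 W14 a0', 'u-1 v87 L62 W18 a84', 'u-26 v-1 L48 W13 a0']
150 ['u45 v87 L61 W13 a89', 'u22 v-1 L48 W12 a0', 'u-0 v-89 L36 W14 a0', 'u-1 v87 L62 W14 a0', 'u-26 v-1 L48 W13 a0', 'u-47 v86 L61 W14 a0']
160 ['u45 v88 L60 W13 a89', 'u22 v-0 L46 W12 a0', 'u0 v-89 L36 W14 a0', 'u-1 v87 L61 W14 a0', 'u-25 v-0 L46 W12 a0', 'u-47 v87 L60 W14 a0']
170 ['u0 v-89 L34 W13 a0', 'u-1 v98 L39 W13 a0', 'u-47 v88 L58 W13 a0']
180 ['u0 v-90 L34 W13 a0', 'u-1 v98 L38 W12 a0', 'u-47 v88 L58 W13 a0']
```

```bash
python3 -c "
from h import *
print(bot.job_done())"
```

```text
the job is handed in; nothing more can be done
None
```

All six loose keys (three long, two middle, one short) lie flat and square in the rows for their lengths, the larger driver's sleeve reads 7, and the job was handed in at about 84 s.

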